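# Pin, bolt and plug a cover plate

### The arm

A 6-joint arm with a two-finger parallel gripper is mounted at the origin on a cart in front of the work surface, level with it; the furniture and walls round the work are solid. World frame = base frame: x ahead of the robot, y to its left, z up, the work surface at z = 0. Lengths are in m, angles in rad, forces in N, time in s.
With the tool pointing down it reaches from about 0.3 to 0.875 m from the base axis. Payload 6.4 kg.
Tool frame: the origin (TCP) lies midway between the tips of the shut fingers; the grasp point (between the pads) lies robot.grasp_offset behind it (robot.grasp_offset is the distance from the TCP to the grasp point, in m); z points along the fingers, y is the direction in which the jaws open and shut (so a half turn about z gives the same grasp; the last joint's range is limited). The gripper opens to 88 mm and grips with 3 to 60 N. Pads are 18 mm wide; open, the fingers measure 123 mm over their backs; the gripper's body (75 mm by 187 mm) begins 45 mm behind the grasp point.
Start: joints at [-1.444, 0.181, 1.607, -0, 1.354, -0.206], TCP at [0.188, -0.543, 0.239] pointing down, gripper open.
Joint ranges: [-2.99, 2.99], [-0.89, 2.07], [0.3, 2.58], [-1.14, 4.28], [0, 2.63], [-3.12, 3.12]. Speed limits (rad/s): [2.57, 2.57, 3.01, 3.14, 3.14, 3.14].

### API

Orientations are given as a 3x3 rotation matrix whose columns are the frame's x, y, z axes.
In Python, from plant import sensors, snapshot, camera_model, ticket, robot gives the robot as it stands. The module is installed in compiled form; this text tells all that it offers.
- The arm moves only by the shell command python3 -m handwheel 'ROWS' [FORCE]. ROWS is text: rows parted by semicolons, each of 7 numbers parted by spaces: the shift along the tool's x, y, z scaled (see below), then the turn, a rotation vector about the tool's x, y, z scaled (see below), then the gripper command: -1 is shut, 1 is fully open, values between are in proportion. In form: dx dy dz rx ry rz jaw; .... A call has 1 to 10 rows; each row is the pose to reach, as a shift and turn from the pose commanded when the call began, along the tool's axes at that moment; what a row does not reach only later rows make up. The controller multiplies each number of a shift by 0.6 m and each number of a turn by 45 degrees. A row lasts 1/12 s, in which the tool goes at most 41.7 mm and 7.16 degrees, less where a joint would pass 70% of its speed; a pose out of reach is approached as far as the arm can. A call with a number of a shift or a turn outside -1 to 1 is refused whole. A call with a gripper value outside its range is refused whole. The fingers move at their own pace and stop on an object; FORCE is the grip in N (left out, the last holds). Time passes only in rows, so rows that repeat a pose let the fingers close. It gives the time, the measured TCP pose, the force and the opening at its end, in the units of the state.
- sensors.observe(): the state, without advancing time (a new reading comes with each control period).
- snapshot(name): name is "scene" or "top" or "wrist"; returns (picture, depth): 480x640x3 uint8, red, green, blue; 480x640 float32, m along the optical axis (not along the pixel's ray), 0 where there is no reading.
- camera_model(name): a dict with "fovy" (degrees; the focal length in pixels is half the picture's height over the tangent of half this angle, whatever the lens; pixels are square), "cx", "cy" (the principal point, pixels), "R" (3x3) and "t" (3): a world point X has camera coordinates R X + t. Camera axes: x right, y down, z forward; pixel columns grow to the right and rows downward; lengths in m; the calibration is good to about 2 mm. A picture is of the moment at which its call begins: read the wrist's pose just before it. camera_model takes no time and is no camera call; for the wrist camera it gives the pose at the moment of the call.
- ticket.job_done(): hands the job in, once; it reports no verdict.
The state is a dict: "clock": time; "joints": joint angles; "joint_vel": joint speeds; "joint_efforts": joint torques, N m; "tcp_pos": TCP position; "eef_rot": TCP orientation; "wrist_force": force on the tool from outside, world axes, zero at the start; "wrist_torque": the same for the moment, N m; "gripper_width": finger opening in m.
Only numpy, scipy, OpenCV 4.12 (cv2) and the standard library are available. Lean on these libraries where they do the work, as an engineer would, in place of code of your own. Each camera call takes 0.05 s, during which the arm holds its last target. There are 200 camera calls.

### The job

Line up the swung-off cover plate with its base by pushing the drift pin fully home through the pin hole of both, and with the pin still in, push every bolt from the kit tray fully home in a bolt hole. Then pull out the drift pin and stand it fully home in its own slot in the tool rack (the round hole with the steel ring), and lay the black plug flat in the rimmed pocket over the pin hole. Leave the other things on the desk where they are.

Things in the scene. Friction and masses are not known exactly. Their poses are not given: they have to be found in the camera images.
- fixture: Aluminium base block, 104 (its x) x 174 (its y) x 34 mm high, fixed. Origin: centre of its underside; z up. Its holes go right through. Its steel cover plate (100 x 170 x 8 mm) lies on it, plate top 42 mm above the origin; the pivot screw stands 4 mm above that.
- plate (a joint): Turn of the cover plate about the pivot screw near the base's +y end, rad, counter-clockwise from above; 0 = holes of plate and base in line. Starts 0.020 to 0.034: its pin hole is then 2.6 to 4.4 mm off the base's, to the base's +x side. It cannot come off, turns stiffly (about 1 N at the pin hole) and stays where left.
- base_pin_hole (a point): Pin (alignment) hole of the base, 13.5 mm across, 65 mm from the base's centre towards its -y end, 130 mm from the pivot: point on the hole's axis at the top face of the base, i.e. at the underside of the plate. z axis up.
- plate_pin_hole (a point): The same hole of the cover plate, also 13.5 mm across: point on its axis at the plate's top face. Around it on the plate stands a raised rim, 3 mm high, 30 mm inside and 38 mm outside across: the pocket for the black plug.
- hole0 (a point): Bolt hole 1 of 4 in the base, 12.5 mm across (the plate has the same hole): point on its axis at the top face of the base, 8 mm below the plate's top. It stands at -34, -22 mm (x, y) from the base's centre, in the base's frame.
- hole1 (a point): Bolt hole 2 of 4 in the base, 12.5 mm across (the plate has the same hole): point on its axis at the top face of the base, 8 mm below the plate's top. It stands at +34, -22 mm (x, y) from the base's centre, in the base's frame.
- hole2 (a point): Bolt hole 3 of 4 in the base, 12.5 mm across (the plate has the same hole): point on its axis at the top face of the base, 8 mm below the plate's top. It stands at -34, +22 mm (x, y) from the base's centre, in the base's frame.
- hole3 (a point): Bolt hole 4 of 4 in the base, 12.5 mm across (the plate has the same hole): point on its axis at the top face of the base, 8 mm below the plate's top. It stands at +34, +22 mm (x, y) from the base's centre, in the base's frame.
- bolt0_head (a point): Centre of the knurled head (18 mm across, 16 mm high) of a steel bolt; 3 or 4 are there, this one may be absent. Under the head a plain 9 mm stem, 24 mm long, with tapered tip, no thread: push it down until the head rests on the plate (this point 16 mm above the base's hole point). Starts upright in the kit tray, head on its top. z axis up the bolt. All alike; any bolt hole will do.
- bolt1_head (a point): Centre of the knurled head (18 mm across, 16 mm high) of a steel bolt; 3 or 4 are there, this one may be absent. Under the head a plain 9 mm stem, 24 mm long, with tapered tip, no thread: push it down until the head rests on the plate (this point 16 mm above the base's hole point). Starts upright in the kit tray, head on its top. z axis up the bolt. All alike; any bolt hole will do.
- bolt2_head (a point): Centre of the knurled head (18 mm across, 16 mm high) of a steel bolt; 3 or 4 are there, this one may be absent. Under the head a plain 9 mm stem, 24 mm long, with tapered tip, no thread: push it down until the head rests on the plate (this point 16 mm above the base's hole point). Starts upright in the kit tray, head on its top. z axis up the bolt. All alike; any bolt hole will do.
- bolt3_head (a point): Centre of the knurled head (18 mm across, 16 mm high) of a steel bolt; 3 or 4 are there, this one may be absent. Under the head a plain 9 mm stem, 24 mm long, with tapered tip, no thread: push it down until the head rests on the plate (this point 16 mm above the base's hole point). Starts upright in the kit tray, head on its top. z axis up the bolt. All alike; any bolt hole will do.
- pin_grip (a point): Centre of the dark knurled grip (18 mm across, 30 mm high) of the 90 g drift pin. Under the grip a 12 mm shank, 16 mm long, then a 22 mm taper to a 4 mm tip (53 mm below this point). Fully home the grip's underside rests on the plate (this point 23 mm above base_pin_hole) or on the rack (15 mm above pin_slot). Starts upright in the kit tray, grip on its top. z axis up the pin.
- kit_tray: Wooden block, 110 (its x) x 130 (its y) x 42 mm high, fixed. Origin: centre of its underside. Four bolt holes in two rows (60 mm apart in its x, 45 mm in its y) and the drift pin's parking hole at its +y end. It may stand left or right of the fixture.
- tool_rack: Grey block, 60 (its x) x 130 (its y) x 42 mm high, fixed, on the other side of the fixture from the tray. Origin: centre of its underside. Along its y: a square hole at the -y end (for another tool), the drift pin's own round hole in the middle with a steel ring on top, and at +y, 43 mm from the middle, a fixed scriber (9 mm thick, 44 mm above the top).
- pin_slot (a point): The drift pin's own slot in the tool rack: the round hole, 13.5 mm across and right through, with the steel ring; point on its axis at the rack's top, 42 mm above the desk.
- plug_centre (a point): Centre of the black plug, a plain disc 22 mm across and 9 mm high lying flat on the desk in front of the fixture, same either way up. In its pocket it rests flat on the plate within the rim, this point 4.5 mm above the plate's top. May be knocked about.
- gauge_block: Bystander: steel gauge block, 9 x 30 x 25 mm, beside the back corner of the fixture. Origin: centre of underside.
- brass_bush: Bystander: brass flanged bush, 24 mm across, 15 mm high, at the front of the desk. Origin: centre of underside.
- rubber: Bystander: eraser, 20 x 46 x 12 mm, at the front of the desk. Origin: centre of underside.
- fork_end: Bystander: dark fork end, 14 x 22 x 30 mm, beside the back corner of the fixture. Origin: centre of underside.

How it is judged:
By the outcome, as a careful person would: the job done as asked, in the order asked, and still so for the second after the job is handed in, with the robot touching nothing.
Of bolt0, bolt1, bolt2, bolt3 only 3 to 4 are there at a start; the rules pass over those that are not, and their reading is None.
At some moment in a run one of plug may be knocked a few centimetres aside while the robot is not near it.
It also fails if it takes over 210 s, if anything falls off the work surface, if the arm or the gripper's body presses on something with over 40 N, if the wrist force passes 120 N, or if a joint passes its speed limit or range.

## Working session

There is one attempt and no reset: what is moved stays moved. The work goes in short steps, Python scripts to look and compute and a shell command to move; the robot and the scene stay as the last step left them, time stands still between calls to the robot, and variables do not carry over. Pictures are saved under pics/ and viewed, about 12 in all and at most 16, crops included, and the job is handed in when it is done.

```bash
mkdir -p pics; cat > h.py <<'E'
import numpy as np, cv2
from plant import sensors, snapshot, camera_model, ticket, robot
def snap(name, png=None):
    m=camera_model(name); p,d=snapshot(name)
    if png: cv2.imwrite('pics/'+png,cv2.cvtColor(p,cv2.COLOR_RGB2BGR))
    f=240/np.tan(np.radians(m['fovy'])/2)
    v,u=np.mgrid[0:480,0:640]
    c=np.stack([(u-m['cx'])/f*d,(v-m['cy'])/f*d,d],-1)
    W=(c-m['t'])@np.array(m['R'])   # R^T (c-t)
    W[d==0]=np.nan
    return p,d,W,m,f
E
python3 - <<'E'
from h import *
s=sensors.observe(); print(s, robot.grasp_offset)
for n in ['scene','top']:
    p,d,W,m,f=snap(n,n+'0.png'); np.savez(n+'0.npz',p=p,d=d,W=W); print(n,f,m)
E
```

```text
{'clock': 0.0, 'joints': array([-1.44432799e+00,  1.81518655e-01,  1.60802772e+00, -2.96644160e-05,
        1.35379579e+00, -2.06287118e-01]), 'joint_vel': array([-0.00148848,  0.00085742,  0.00247153, -0.000226  , -0.00097002,
       -0.0005375 ]), 'joint_efforts': array([-2.21930575e-03, -4.33868730e+01, -3.41850257e+01,  6.99618319e-02,
        3.88190907e-02, -1.38423093e-04]), 'tcp_pos': array([ 0.18776708, -0.54289783,  0.2378132 ]), 'eef_rot': array([[ 9.45143815e-01,  3.26654414e-01, -2.49405766e-04],
       [ 3.26654342e-01, -9.45142286e-01,  1.73188478e-03],
       [ 3.30003872e-04, -1.71834967e-03, -9.99998469e-01]]), 'wrist_force': array([-0.59971817,  0.74358336,  0.17087706]), 'wrist_torque': array([0.01657425, 0.00590552, 0.00272376]), 'gripper_width': 0.08801510849052836} 0.0187
scene 514.9732238089738 {'fovy': 49.97514761321801, 'cx': 316.7814591285779, 'cy': 238.1450782293875, 'R': array([[-0.81604877, -0.57779299,  0.01482116],
       [-0.27002806,  0.35845234, -0.89364241],
       [ 0.51102765, -0.73325792, -0.44853491]]), 't': array([0.43718078, 0.1879297 , 0.77280108])}
top 576.6412561730016 {'fovy': 45.19448032691003, 'cx': 320.3212731290614, 'cy': 242.85795169697957, 'R': array([[ 0.01133718, -0.99988243,  0.01032433],
       [-0.99183351, -0.01255644, -0.12691976],
       [ 0.12703447, -0.0088011 , -0.99185926]]), 't': array([0.00315272, 0.5286971 , 1.05351561])}
```

View pics/top0.png

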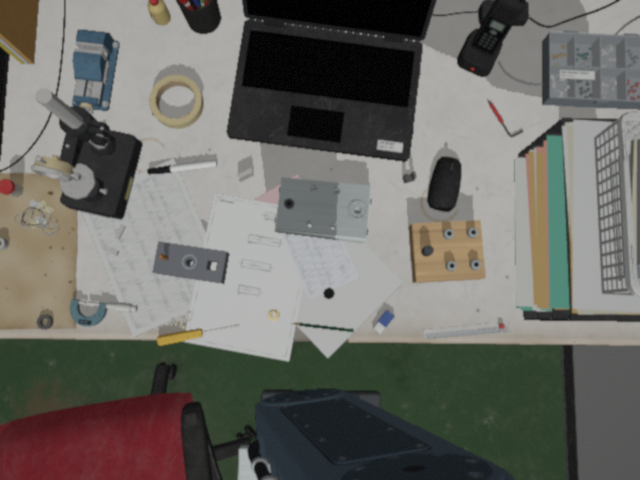

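View pics/scene0.png

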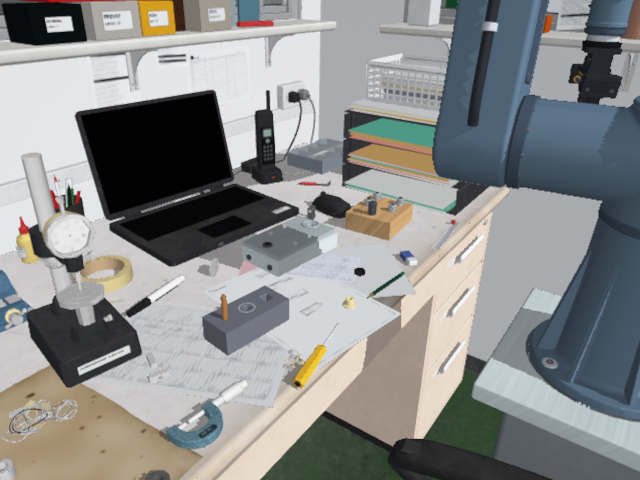

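The top view shows the fixture around (323,208), its pivot at (289,203) and its pin-hole rim at (357,208). The tray is at (448,250) with the pin at (428,250) and four bolts. The rack is at (190,262) with its ring at the centre, and the plug at (328,293). Next I'll locate these in world coordinates.

```bash
python3 - <<'E'
from h import *
z=np.load('top0.npz'); W=z['W'];p=z['p']
for n,u,v in [('pivot',289,203),('rim',357,208),('slot',190,262),('pin',428,250),('b',447,232),('b',474,232),('b',451,265),('b',476,264),('plug',328,293),('desk',400,230)]:
    print(n,W[v,u].round(4))
def rect(lo,hi,box):
    u0,v0,u1,v1=box
    w=W[v0:v1,u0:u1].reshape(-1,3); w=w[(w[:,2]>lo)&(w[:,2]<hi)]
    r=cv2.minAreaRect((w[:,:2]*1000).astype(np.float32)); print(np.round(r[0],1),np.round(r[1],1),round(r[2],2),np.median(w[:,2]).round(4),len(w))
rect(.037,.046,(265,170,378,245)); rect(.037,.046,(405,215,490,290)); rect(.037,.046,(145,235,235,290))
c=np.hstack([cv2.resize(p[170:290,265:385],(400,400),interpolation=3),cv2.resize(p[205:295,400:490],(400,400),interpolation=3)])
cv2.imwrite('pics/c1.png',c[:,:,::-1])
E
```

```text
pivot [0.6015 0.0692 0.0478]
rim [ 0.595  -0.059   0.0403]
slot [0.4923 0.2601 0.002 ]
pin [ 0.513  -0.1861  0.0725]
b [ 0.5494 -0.2256  0.0538]
b [ 0.5496 -0.2751  0.0568]
b [ 0.4876 -0.231   0.0576]
b [ 0.49   -0.2773  0.0573]
plug [ 0.4356 -0.0065  0.0078]
desk [ 0.5601 -0.1459  0.001 ]
[595.8   5.4] [171.8 106.1] 84.05 0.0414 4406
[ 517.3 -230.6] [110.4 131.6] 3.55 0.0416 3508
[490.5 253.2] [130.9  60.2] 82.17 0.0412 2042
```

View pics/c1.png

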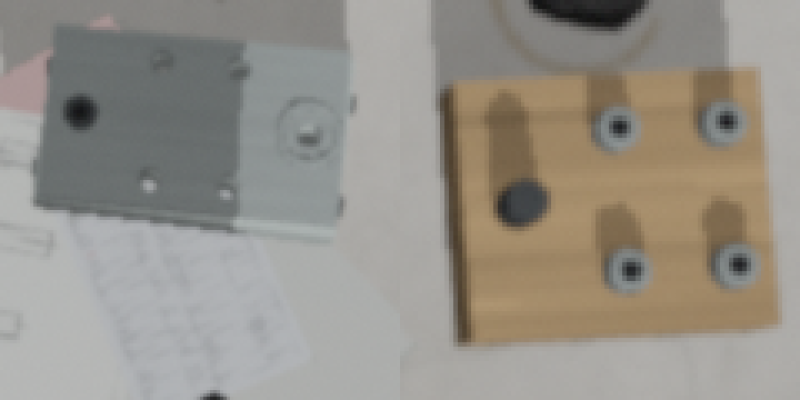

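The crop shows the plate with its rim and pin hole on the right (towards -y), the four bolt holes and the pivot on the left. The tray holds the pin and four bolts. I'll move over the gap between them, turning the tool so the jaws open along world x.

```bash
r='import h'; python3 -m handwheel '0.38 -0.25 -0.15 0 0 -0.4 1;0.76 -0.5 -0.15 0 0 -0.78 1;0.76 -0.5 -0.15 0 0 -0.78 1;0.76 -0.5 -0.15 0 0 -0.78 1;0.76 -0.5 -0.15 0 0 -0.78 1;0.76 -0.5 -0.15 0 0 -0.78 1;0.76 -0.5 -0.15 0 0 -0.78 1;0.76 -0.5 -0.15 0 0 -0.78 1;0.76 -0.5 -0.15 0 0 -0.78 1;0.76 -0.5 -0.15 0 0 -0.78 1'; python3 -m handwheel '0 0 0 0 0 -0.78 1;0 0 0 0 0 -0.78 1;0 0 0 0 0 -0.78 1;0 0 0 0 0 -0.78 1;0 0 0 0 0 -0.78 1;0 0 0 0 0 -0.78 1;0 0 0 0 0 -0.78 1;0 0 0 0 0 -0.78 1;0 0 0 0 0 -0.78 1;0 0 0 0 0 -0.78 1'
python3 - <<'E'
from h import *
p,d,W,m,f=snap('wrist','w1.png'); np.savez('w1.npz',p=p,W=W,R=m['R'],t=m['t'],f=f,c=(m['cx'],m['cy']));s=sensors.observe();print(s['tcp_pos'],s['eef_rot'],m)
E
```

```text
clock: 0.93
tcp_pos: [0.4388, -0.2163, 0.3083]
eef_rot: [[0.586, 0.811, -0.0], [0.811, -0.586, 0.0], [0.0, -0.0, -1.0]]
wrist_force: [0.5, -0.2, 0.3]
gripper_width: 0.0879
clock: 1.77
tcp_pos: [0.4381, -0.2184, 0.3081]
eef_rot: [[0.014, 1.0, -0.0], [1.0, -0.014, 0.0], [0.0, -0.0, -1.0]]
wrist_force: [0.0, -0.6, 0.2]
gripper_width: 0.088
[ 0.43811746 -0.21837598  0.30810925] [[ 1.40124709e-02  9.99901820e-01 -4.31120736e-05]
 [ 9.99901820e-01 -1.40124693e-02  3.71475840e-05]
 [ 3.65398303e-05 -4.36283703e-05 -9.99999998e-01]] {'fovy': 71.1130291286416, 'cx': 319.9849285557594, 'cy': 238.85219523768345, 'R': array([[ 9.99890794e-01, -1.47639324e-02, -6.53509820e-04],
       [-1.37728953e-02, -9.46981039e-01,  3.20994110e-01],
       [-5.35799675e-03, -3.20950054e-01, -9.47080965e-01]]), 't': array([-0.44178545, -0.26702   ,  0.38886256])}
```

View pics/w1.png

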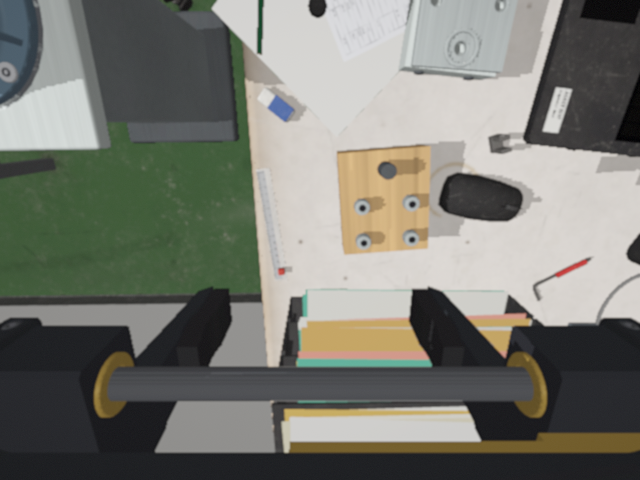

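The wrist view shows the tray, with the pin at (388,171) and four bolts. The camera is tilted back towards the tool. I'll move over the fixture for a closer look.

```bash
python3 -m handwheel '0.4 0.25 0.17 0 0 0 1;0.4 0.25 0.17 0 0 0 1;0.4 0.25 0.17 0 0 0 1;0.4 0.25 0.17 0 0 0 1;0.4 0.25 0.17 0 0 0 1;0.4 0.25 0.17 0 0 0 1;0.4 0.25 0.17 0 0 0 1;0.4 0.25 0.17 0 0 0 1;0.4 0.25 0.17 0 0 0 1;0.4 0.25 0.17 0 0 0 1'; python3 -m handwheel '0 0 0 0 0 0 1;0 0 0 0 0 0 1;0 0 0 0 0 0 1'
python3 - <<'E'
from h import *
p,d,W,m,f=snap('wrist','w2.png'); np.savez('w2.npz',p=p,W=W,R=m['R'],t=m['t'],f=f,c=(m['cx'],m['cy']))
z=np.load('w1.npz')
def proj_back(z,u,v,h):
    R,t=z['R'],z['t']; C=-R.T@t; r=R.T@np.array([(u-z['c'][0])/z['f'],(v-z['c'][1])/z['f'],1]); return C+r*(h-C[2])/r[2]
for u,v,h in [(388,171,.072),(363,207,.058),(412,203,.058),(364,242,.058),(411,238,.058)]: print(proj_back(z,u,v,h).round(4), z['W'][v,u].round(4))
w=z['W'][130:265,325:445].reshape(-1,3); w=w[(w[:,2]>.037)&(w[:,2]<.046)]; print(cv2.minAreaRect((w[:,:2]*1000).astype(np.float32)))
E
```

```text
clock: 2.65
tcp_pos: [0.5909, 0.0196, 0.2059]
eef_rot: [[0.012, 1.0, -0.001], [1.0, -0.012, -0.0], [-0.0, -0.001, -1.0]]
wrist_force: [0.0, -0.3, -0.4]
gripper_width: 0.088
clock: 2.9
tcp_pos: [0.5912, 0.0182, 0.2071]
eef_rot: [[0.015, 1.0, 0.001], [1.0, -0.015, -0.0], [-0.0, 0.001, -1.0]]
wrist_force: [-0.8, -0.1, -0.3]
gripper_width: 0.0879
[ 0.5156 -0.1846  0.072 ] [ 0.5161 -0.1849  0.0694]
[ 0.4904 -0.2289  0.058 ] [ 0.4902 -0.2286  0.0593]
[ 0.549  -0.2248  0.058 ] [ 0.5493 -0.225   0.0572]
[ 0.4928 -0.2736  0.058 ] [ 0.4928 -0.2737  0.0578]
[ 0.551  -0.2692  0.058 ] [ 0.5511 -0.2692  0.0579]
((518.75634765625, -227.79173278808594), (110.21510314941406, 130.6989288330078), 3.6521451473236084)
```

View pics/w2.png

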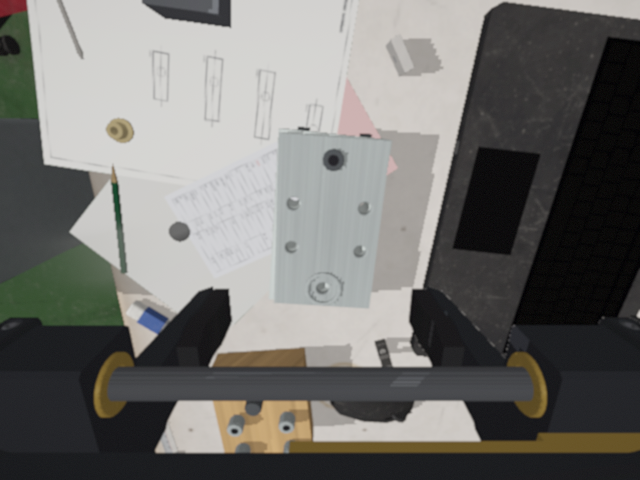

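The wrist view shows the pivot at (334,159), the rim and pin hole at (324,288), the bolt holes at (293,202), (364,208), (291,246) and (360,250), and the plug at (180,231). I'll enlarge it for a precise fit.

```bash
python3 - <<'E'
from h import *
z=np.load('w2.npz');p=z['p']
a=cv2.resize(p[125:315,268:398],None,fx=3.15,fy=3.15,interpolation=cv2.INTER_CUBIC)
b=cv2.resize(p[266:310,302:346],(390,390),interpolation=cv2.INTER_CUBIC)
c=np.zeros((600,800,3),np.uint8); c[:a.shape[0],:a.shape[1]]=a[:600]; c[:390,a.shape[1]:a.shape[1]+390]=b[:,:800-a.shape[1]]
cv2.imwrite('pics/c2.png',c[:,:,::-1]); print(a.shape)
E
```

```text
(598, 410, 3)
```

View pics/c2.png

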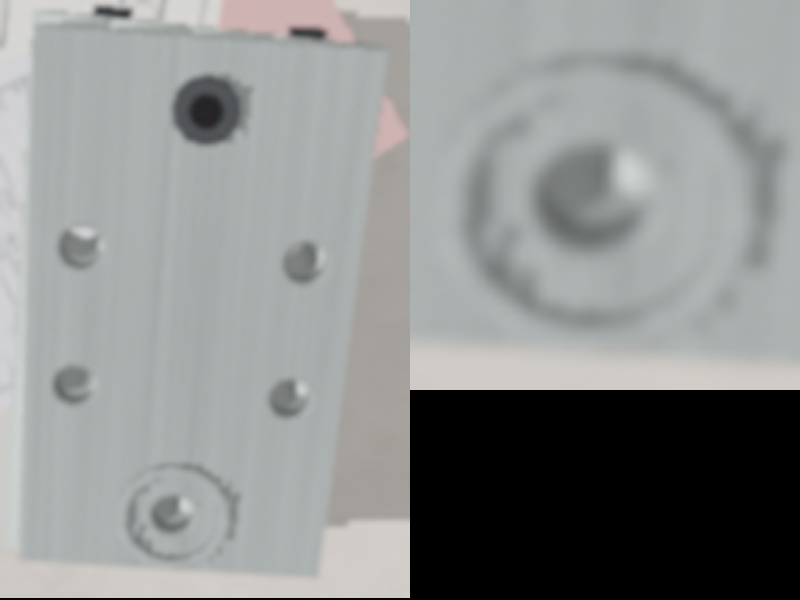

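```bash
cat >> h.py <<'E'
def bp(z,u,v,h):
    R,t=z['R'],z['t']; C=-R.T@t; r=R.T@np.array([(u-z['c'][0])/z['f'],(v-z['c'][1])/z['f'],1]); return (C+r*(h-C[2])/r[2])[:2]
def wsnap(n):
    p,d,W,m,f=snap('wrist',n+'.png'); np.savez(n+'.npz',p=p,W=W,R=m['R'],t=m['t'],f=f,c=(m['cx'],m['cy'])); return np.load(n+'.npz')
def fit(M,P):
    M=np.array(M,float);P=np.array(P); a=M-M.mean(0);b=P-P.mean(0); th=np.arctan2((a[:,0]*b[:,1]-a[:,1]*b[:,0]).sum(),(a*b).sum())
    R=np.array([[np.cos(th),-np.sin(th)],[np.sin(th),np.cos(th)]]); o=P.mean(0)-R@M.mean(0); return th,o,R,P-(M@R.T+o)
E
python3 - <<'E'
from h import *
z=np.load('w2.npz')
c=lambda x,y:((x+.5)/3.15-.5+268,(y+.5)/3.15-.5+125)
M=[(0,65),(-34,22),(34,22),(-34,-22),(34,-22),(0,-65)]
px=[c(206,111),c(80,247),c(303,262),c(74,384),c(289,398),c(173,513)]
P=[bp(z,*q,h)*1000 for q,h in zip(px,[.046]+[.042]*5)]
th,o,R,e=fit(M,P); print(np.round(P,1),th,o,e.round(1)); 
for d in (.02,.027,.034):
    a=th-d; print((P[0]+130*np.array([np.sin(a),-np.cos(a)])).round(1))
s=z['W'][231,180]; print('plug',bp(z,179.5,231.5,.009),s)
E
python3 -m handwheel '-0.27 0 0.19 0 0 0 1;-0.27 0 0.19 0 0 0 1;-0.27 0 0.19 0 0 0 1;-0.27 0 0.19 0 0 0 1;-0.27 0 0.19 0 0 0 1;-0.27 0 0.19 0 0 0 1;-0.27 0 0.19 0 0 0 1;-0.27 0 0.19 0 0 0 1'
python3 - <<'E'
from h import *
z=wsnap('w3'); cv2.imwrite('pics/w3c.png',cv2.resize(z['p'][60:240,220:460],(800,600),interpolation=cv2.INTER_CUBIC)[:,:,::-1])
E
```

```text
[[604.6  72.3]
 [566.9  32.6]
 [633.8  27. ]
 [563.2 -11. ]
 [630.6 -16.7]
 [593.6 -56.3]] -0.08414044269255191 [598.78906008   7.995195  ] [[ 0.3 -0.5]
 [ 0.2 -0.1]
 [-0.7 -0.1]
 [ 0.2  0.1]
 [-0.2  0.1]
 [ 0.3  0.5]]
[591.1 -57. ]
[590.2 -56.9]
[589.3 -56.8]
plug [ 0.44105959 -0.00392129] [ 0.44118644 -0.00371234  0.00788054]
clock: 3.62
tcp_pos: [0.5893, -0.1425, 0.0929]
eef_rot: [[0.014, 1.0, 0.001], [1.0, -0.014, 0.0], [0.0, 0.001, -1.0]]
wrist_force: [-0.7, 0.8, 0.7]
gripper_width: 0.0879
```

View pics/w3c.png

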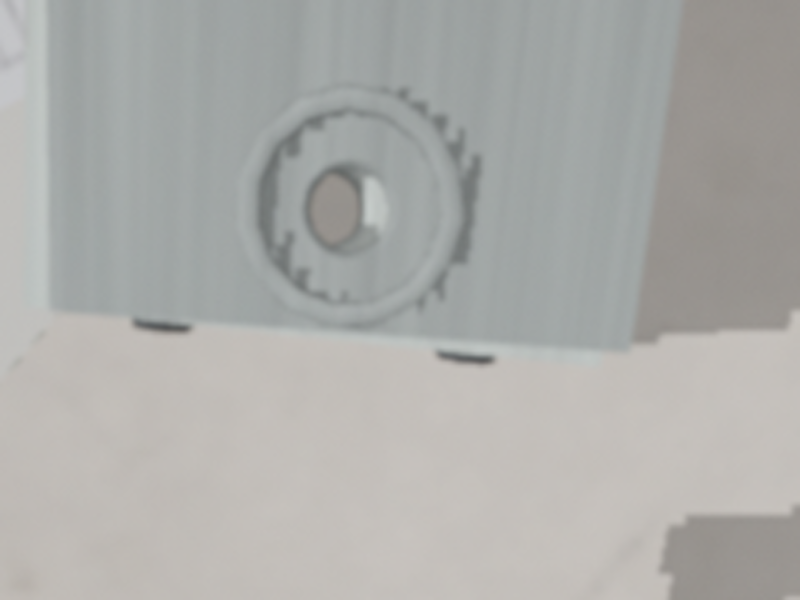

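The close-up shows the plate hole centred at crop (347,207), with the base hole's right edge at about x=362. I'll convert both to world positions.

```bash
python3 - <<'E'
from h import *
z=np.load('w3.npz'); k=800/240
c=lambda x,y:((x+.5)/k-.5+220,(y+.5)/k-.5+60)
print('rim',bp(z,*c(352,205),.045)*1e3,'L/R/T/B hole',[bp(z,*c(*q),.042)*1e3 for q in [(305,207),(388,207),(347,162),(347,254)]])
r=bp(z,*c(362,207),.034)*1e3; print('base right edge',r,'centre x',r[0]-6.75)
# base left top edge (26..)/ plate corners
print('plate corners',[bp(z,*c(*q),.042)*1e3 for q in [(50,308),(632,350)]])
print('base L edge',[bp(z,*c(*q),.034)*1e3 for q in [(28,5),(28,308)]])
E
```

```text
rim [594.13958759 -56.71588011] L/R/T/B hole [array([586.3895359 , -56.88691463]), array([600.1512702 , -57.08383112]), array([593.42780191, -50.0257605 ]), array([593.27340954, -64.44020864])]
base right edge [596.02923591 -56.95468826] centre x 589.2792359133309
plate corners [array([542.55364505, -72.51937942]), array([642.26481799, -80.98296649])]
base L edge [array([541.58931887, -24.96581135]), array([536.67123023, -73.02678788])]
```

```bash
python3 -m handwheel '0 0 -0.07 0 0 0 0;-0.1 -0.123 -0.07 0 0 0 0;-0.1 -0.123 -0.07 0 0 0 0;-0.1 -0.123 -0.07 0 0 0 0;-0.1 -0.123 -0.07 0 0 0 0;-0.1 -0.123 -0.07 0 0 0 0;-0.1 -0.123 -0.07 0 0 0 0'
python3 - <<'E'
from h import *
z=wsnap('w4'); cv2.imwrite('pics/w4c.png',cv2.resize(z['p'][180:480,120:520],(800,600),interpolation=cv2.INTER_CUBIC)[:,:,::-1])
E
```

```text
clock: 4.25
tcp_pos: [0.5158, -0.2004, 0.1348]
eef_rot: [[0.012, 1.0, 0.002], [1.0, -0.012, -0.0], [-0.0, 0.002, -1.0]]
wrist_force: [-0.2, 0.6, -0.2]
gripper_width: 0.045
```

View pics/w4c.png

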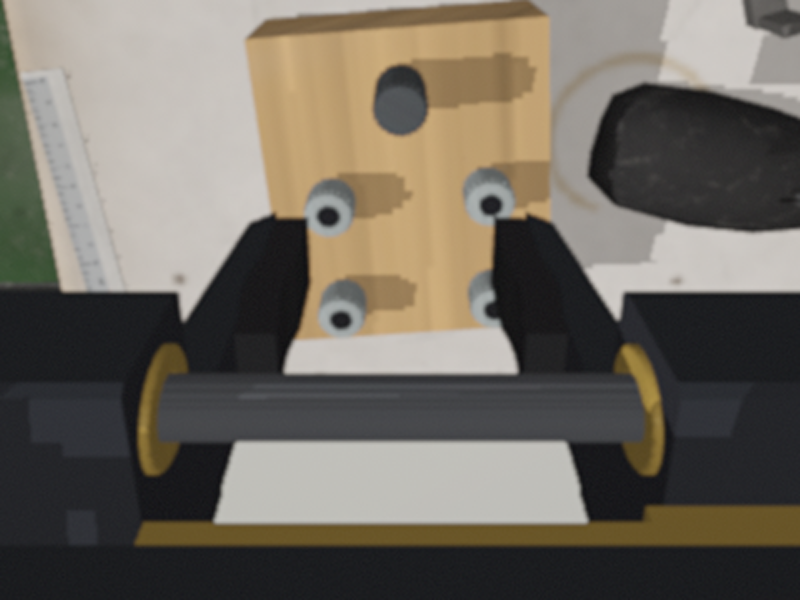

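The view shows the pin's top at crop (401,108) and the bolt tops at (330,213), (489,203) and (342,318), with the fourth partly hidden behind a finger.

```bash
python3 - <<'E'
from h import *
z=np.load('w4.npz')
c=lambda x,y:((x+.5)/2-.5+120,(y+.5)/2-.5+180)
for q,h in [((401,108),.072),((329,214),.058),((490,204),.058),((342,319),.058)]: print(bp(z,*c(*q),h)*1e3)
E
```

```text
[ 516.95295677 -183.78591133]
[ 489.97195189 -228.89938129]
[ 549.02974409 -225.59217008]
[ 492.9267946  -274.30017576]
```

```bash
python3 -m handwheel '0.027 0.001 0 0 0 0 0;0.027 0.001 0.05 0 0 0 0;0.027 0.001 0.1 0 0 0 0;0.027 0.001 0.146 0 0 0 0;0.027 0.001 0.146 0 0 0 0;0.027 0.001 0.146 0 0 0 -1;0.027 0.001 0.146 0 0 0 -1;0.027 0.001 0.146 0 0 0 -1;0.027 0.001 0.146 0 0 0 -1;0.027 0.001 0.146 0 0 0 -1' 40
```

```text
clock: 5.13
tcp_pos: [0.5157, -0.1849, 0.0468]
eef_rot: [[0.012, 1.0, 0.0], [1.0, -0.012, -0.0], [-0.0, 0.0, -1.0]]
wrist_force: [1.1, 0.5, -0.2]
gripper_width: 0.0173
```

```bash
python3 -m handwheel '0 0 -0.05 0 0 0 -1;0 0 -0.1 0 0 0 -1;0 0 -0.172 0 0 0 -1;0 0 -0.172 0 0 0 -1;0 0 -0.172 0 0 0 -1;0 0 -0.172 0 0 0 -1'
python3 - <<'E'
from h import *
z=wsnap('w5'); cv2.imwrite('pics/w5c.png',cv2.resize(z['p'][180:420,160:480],(800,600),interpolation=cv2.INTER_CUBIC)[:,:,::-1]);print(sensors.observe()['tcp_pos'])
E
```

```text
clock: 5.63
tcp_pos: [0.5151, -0.1849, 0.1495]
eef_rot: [[0.013, 1.0, 0.0], [1.0, -0.013, 0.0], [0.0, 0.0, -1.0]]
wrist_force: [-0.0, 0.1, -1.5]
gripper_width: 0.0168
[ 0.51446358 -0.18457368  0.14840493]
```

View pics/w5c.png

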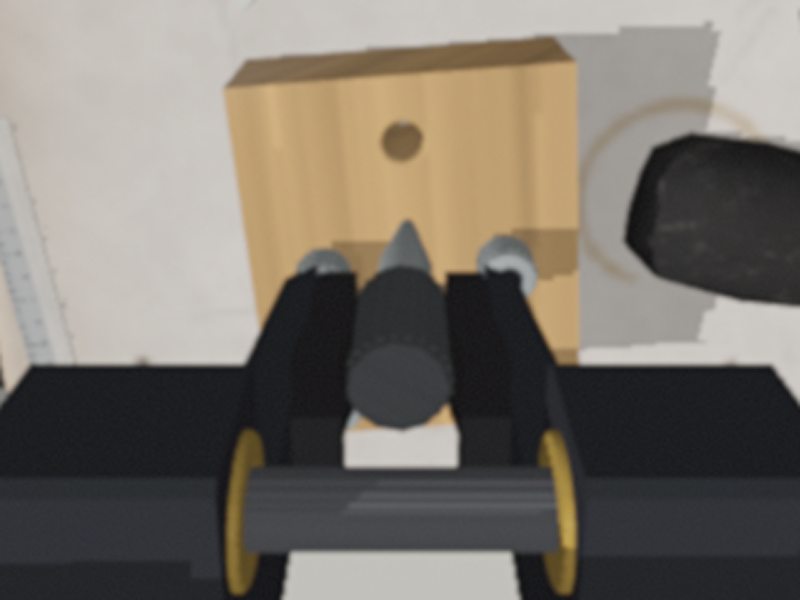

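The pin is held upright, with its tip at crop (406,221). The empty parking hole is at (401,141).

```bash
python3 - <<'E'
from h import *
z=np.load('w5.npz')
c=lambda x,y:((x+.5)/2.5-.5+160,(y+.5)/2.5-.5+180)
zt=.1484+.0102-.053
print('tip',bp(z,*c(406,222),zt)*1e3,'top',bp(z,*c(400,385),.1484+.0102+.015)*1e3,'hole',bp(z,*c(401,141),.042)*1e3)
E
```

```text
tip [ 517.07398167 -184.6251523 ] top [ 515.69242675 -184.64412568] hole [ 515.8295811  -184.63150678]
```

```bash
python3 -m handwheel '0.214 0.12 0 0 0 0 -1;0.214 0.12 0 0 0 0 -1;0.214 0.12 0 0 0 0 -1;0.214 0.12 0 0 0 0 -1;0.214 0.12 0.06 0 0 0 -1;0.214 0.12 0.06 0 0 0 -1;0.214 0.12 0.06 0 0 0 -1;0.214 0.12 0.06 0 0 0 -1'
python3 - <<'E'
from h import *
z=wsnap('w6'); cv2.imwrite('pics/w6c.png',cv2.resize(z['p'][200:380,200:440],(800,600),interpolation=cv2.INTER_CUBIC)[:,:,::-1]);print(sensors.observe()['tcp_pos'])
E
```

```text
clock: 6.35
tcp_pos: [0.5881, -0.0578, 0.1128]
eef_rot: [[0.013, 1.0, -0.003], [1.0, -0.013, 0.001], [0.001, -0.003, -1.0]]
wrist_force: [-0.6, 0.6, -0.5]
gripper_width: 0.0169
[ 0.588887   -0.05829207  0.11390987]
```

View pics/w6c.png

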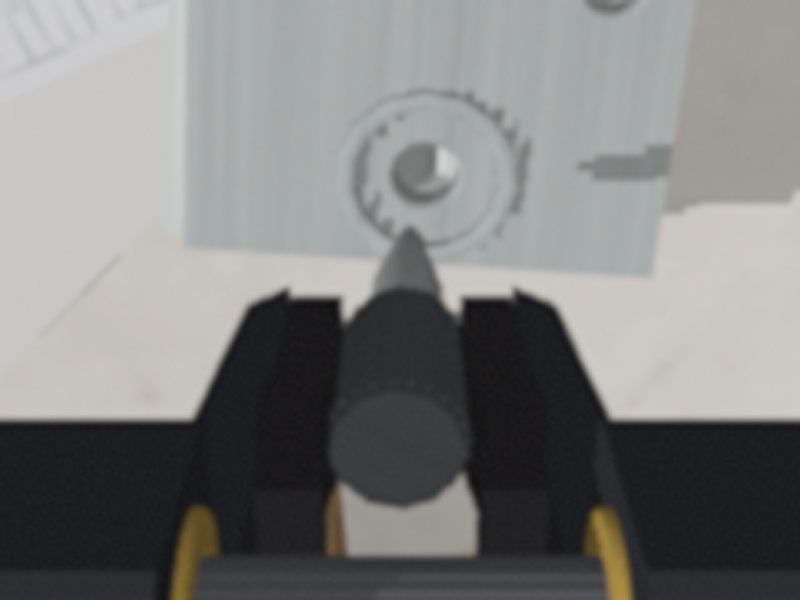

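The tip is at crop (410,230). The plate hole is centred at (425,171), with the base hole's edge at x≈437.

```bash
python3 - <<'E'
from h import *
z=np.load('w6.npz');k=800/240
c=lambda x,y:((x+.5)/k-.5+200,(y+.5)/k-.5+200)
zt=.1139+.0102-.053
print('tip',bp(z,*c(410,231),zt)*1e3,'top',bp(z,*c(400,446),.1139+.0252)*1e3,'plate hole',bp(z,*c(425,171),.042)*1e3, [bp(z,*c(x,171),.042)*1e3 for x in (390,460)],'base edge',bp(z,*c(437,171),.034)*1e3-[6.75,0])
s=sensors.observe();print(s['tcp_pos'],s['eef_rot'][:,2])
E
```

```text
tip [590.29336041 -56.83885249] top [588.76668637 -55.94915028] plate hole [593.52587463 -56.21769169] [array([586.2913369 , -56.12753576]), array([600.75885129, -56.30782818])] base edge [589.46267589 -59.28277553]
[ 0.588887   -0.05829207  0.11390987] [-4.06423137e-04  7.97829246e-05 -9.99999914e-01]
```

```bash
python3 -m handwheel '0.001 -0.002 0 0 0 0 -1;0.001 -0.002 0.02 0 0 0 -1;0.001 -0.002 0.04 0 0 0 -1;0.001 -0.002 0.05 0 0 0 -1;0.001 -0.002 0.055 0 0 0 -1;0.001 -0.002 0.055 0 0 0 -1' 60;python3 -m handwheel '0 0 0.008 0 0 0 -1;0 0 0.014 0 0 0 -1;0 0 0.02 0 0 0 -1;0 0 0.026 0 0 0 -1;0 0 0.026 0 0 0 -1'
```

```text
clock: 6.9
tcp_pos: [0.5871, -0.0569, 0.0794]
eef_rot: [[0.013, 1.0, -0.002], [1.0, -0.013, 0.001], [0.001, -0.002, -1.0]]
wrist_force: [-0.1, -0.9, -1.0]
gripper_width: 0.0168
clock: 7.32
tcp_pos: [0.5876, -0.0569, 0.0644]
eef_rot: [[0.013, 1.0, -0.001], [1.0, -0.013, 0.0], [0.0, -0.001, -1.0]]
wrist_force: [0.6, -0.3, -1.2]
gripper_width: 0.0164
```

```bash
python3 -m handwheel '0 0 0.006 0 0 0 -1;0 0 0.010 0 0 0 -1;0 0 0.014 0 0 0 -1;0 0 0.018 0 0 0 -1;0 0 0.018 0 0 0 -1';python3 -m handwheel '0 0 0.004 0 0 0 -1;0 0 0.007 0 0 0 -1;0 0 0.01 0 0 0 -1;0 0 0.011 0 0 0 -1;0 0 0.011 0 0 0 -1'
```

```text
clock: 7.73
tcp_pos: [0.5875, -0.057, 0.0538]
eef_rot: [[0.013, 1.0, -0.001], [1.0, -0.013, 0.0], [0.0, -0.001, -1.0]]
wrist_force: [1.6, 0.7, -1.2]
gripper_width: 0.0165
clock: 8.15
tcp_pos: [0.5878, -0.057, 0.0475]
eef_rot: [[0.013, 1.0, -0.0], [1.0, -0.013, 0.0], [0.0, -0.0, -1.0]]
wrist_force: [0.7, -0.2, -0.4]
gripper_width: 0.0165
```

```bash
python3 -m handwheel '0 0 0.002 0 0 0 -1;0 0 0.003 0 0 0 -1;0 0 0.004 0 0 0 -1;0 0 0.004 0 0 0 -1;0 0 0.004 0 0 0 -1'
```

```text
clock: 8.57
tcp_pos: [0.5891, -0.0573, 0.0472]
eef_rot: [[0.013, 1.0, 0.003], [1.0, -0.013, -0.001], [-0.001, 0.003, -1.0]]
wrist_force: [-0.9, 1.5, 9.4]
gripper_width: 0.0164
```

The pin is home: contact at 9 N with the TCP at the same height as when the pin sat in the tray. I'll release it and go above the first bolt.

```bash
python3 -m handwheel '0 0 -0.003 0 0 0 0;0 0 -0.003 0 0 0 0;0 0 -0.003 0 0 0 0;0 0 -0.06 0 0 0 0;0 0 -0.11 0 0 0 0;-0.281 -0.065 -0.11 0 0 0 0;-0.281 -0.065 -0.11 0 0 0 0;-0.281 -0.065 -0.11 0 0 0 0;-0.281 -0.065 -0.11 0 0 0 0;-0.281 -0.065 -0.11 0 0 0 0' 40; python3 -m handwheel '0 0 0 0 0 0 0;0 0 0 0 0 0 0;0 0 0 0 0 0 0'; python3 -c "
from plant import sensors;print(sensors.observe()['tcp_pos'])"
```

```text
clock: 9.4
tcp_pos: [0.5452, -0.2311, 0.1115]
eef_rot: [[0.017, 1.0, 0.0], [1.0, -0.017, -0.003], [-0.003, 0.0, -1.0]]
wrist_force: [0.7, -0.1, 0.3]
gripper_width: 0.0437
clock: 9.65
tcp_pos: [0.5467, -0.2237, 0.1109]
eef_rot: [[0.012, 1.0, -0.001], [1.0, -0.012, 0.001], [0.001, -0.001, -1.0]]
wrist_force: [1.0, -0.1, 0.4]
gripper_width: 0.0441
[ 0.54667393 -0.22368662  0.1108832 ]
```

```bash
python3 -m handwheel '-0.0025 0.002 0.04 0 0 0 0;-0.0025 0.002 0.08 0 0 0 0;-0.0025 0.002 0.108 0 0 0 0;-0.0025 0.002 0.108 0 0 0 0;-0.0025 0.002 0.108 0 0 0 -1;-0.0025 0.002 0.108 0 0 0 -1;-0.0025 0.002 0.108 0 0 0 -1;-0.0025 0.002 0.108 0 0 0 -1;-0.0025 0.002 0.108 0 0 0 -1' 40; python3 -m handwheel '0 0 -0.05 0 0 0 -1;0 0 -0.108 0 0 0 -1;0 0 -0.108 0 0 0 -1;0 0 -0.108 0 0 0 -1;0 0 -0.108 0 0 0 -1'
python3 - <<'E'
from h import *
z=wsnap('w7'); cv2.imwrite('pics/w7c.png',cv2.resize(z['p'][200:380,200:440],(800,600),interpolation=cv2.INTER_CUBIC)[:,:,::-1]);print(sensors.observe()['tcp_pos'])
E
```

```text
clock: 10.4
tcp_pos: [0.5484, -0.2266, 0.0475]
eef_rot: [[0.013, 1.0, 0.001], [1.0, -0.013, -0.0], [-0.0, 0.001, -1.0]]
wrist_force: [0.8, 1.5, 2.4]
gripper_width: 0.0168
clock: 10.82
tcp_pos: [0.5476, -0.2265, 0.1112]
eef_rot: [[0.013, 1.0, -0.0], [1.0, -0.013, -0.0], [-0.0, -0.0, -1.0]]
wrist_force: [-0.6, 0.2, -0.7]
gripper_width: 0.0165
[ 0.54703309 -0.22620327  0.11032363]
```

View pics/w7c.png

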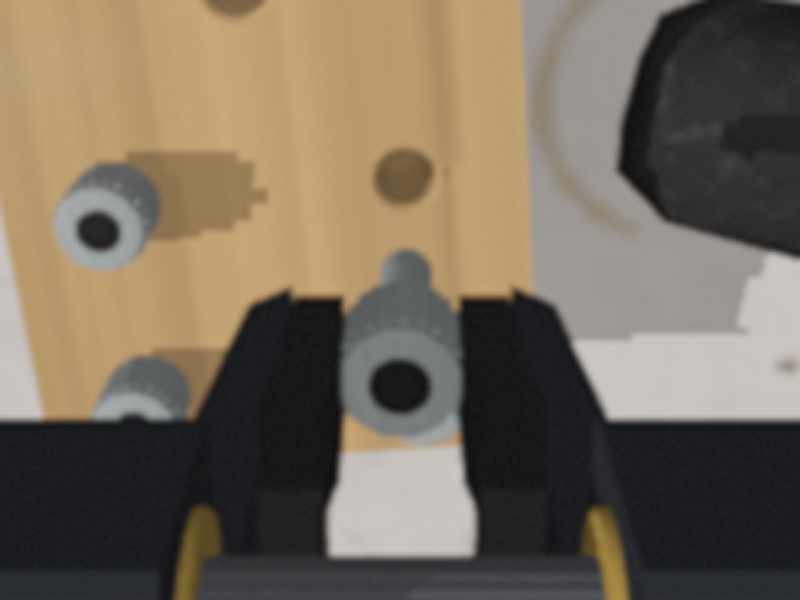

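The bolt is held upright with its head at crop (401,385), and the hole it left is at (403,177).

```bash
cat > go.py <<'E'
import sys
from h import *
s=sensors.observe(); g=np.array([float(x) for x in sys.argv[1:4]])/1e3
d=s['eef_rot'].T@(g-s['tcp_pos'])/.6
print(s['clock'],(s['tcp_pos']*1e3).round(1),s['wrist_force'].round(1),'rows',d.round(4))
E
python3 - <<'E'
from h import *
z=np.load('w7.npz');k=800/240
c=lambda x,y:((x+.5)/k-.5+200,(y+.5)/k-.5+200)
print('head',bp(z,*c(401,385),.1212)*1e3,'hole',bp(z,*c(403,177),.042)*1e3,'bolts',bp(z,*c(98,230),.058)*1e3)
E
python3 go.py 631.9 25.5 110
```

```text
head [ 548.30279518 -225.98545533] hole [ 548.66508178 -225.65588757] bolts [ 489.57969292 -229.69400374]
10.8667 [ 547.  -226.2  110.3] [-0.3 -0.2 -0.3] rows [0.4213 0.136  0.0007]
```

```bash
python3 -m handwheel '0.421 0.136 0 0 0 0 -1;0.421 0.136 0 0 0 0 -1;0.421 0.136 0 0 0 0 -1;0.421 0.136 0 0 0 0 -1;0.421 0.136 0 0 0 0 -1;0.421 0.136 0 0 0 0 -1;0.421 0.136 0 0 0 0 -1;0.421 0.136 0.04 0 0 0 -1;0.421 0.136 0.04 0 0 0 -1;0.421 0.136 0.04 0 0 0 -1'; python3 -m handwheel '0 0 0 0 0 0 -1;0 0 0 0 0 0 -1'; python3 go.py 631.9 25.5 47
```

```text
clock: 11.7
tcp_pos: [0.6303, 0.025, 0.0845]
eef_rot: [[0.012, 1.0, -0.006], [1.0, -0.012, 0.001], [0.0, -0.006, -1.0]]
wrist_force: [-0.5, 0.1, -0.9]
gripper_width: 0.0161
clock: 11.87
tcp_pos: [0.6328, 0.0237, 0.0878]
eef_rot: [[0.014, 1.0, 0.0], [1.0, -0.014, -0.0], [-0.0, 0.0, -1.0]]
wrist_force: [-0.6, 0.9, -0.2]
gripper_width: 0.0161
11.8667 [632.8  23.7  87.8] [-0.6  0.9 -0.2] rows [ 0.003  -0.0016  0.068 ]
```

```bash
python3 - <<'E'
from h import *
z=wsnap('w8'); cv2.imwrite('pics/w8c.png',cv2.resize(z['p'][200:380,200:440],(800,600),interpolation=cv2.INTER_CUBIC)[:,:,::-1])
E
```

```text
(no output)
```

View pics/w8c.png

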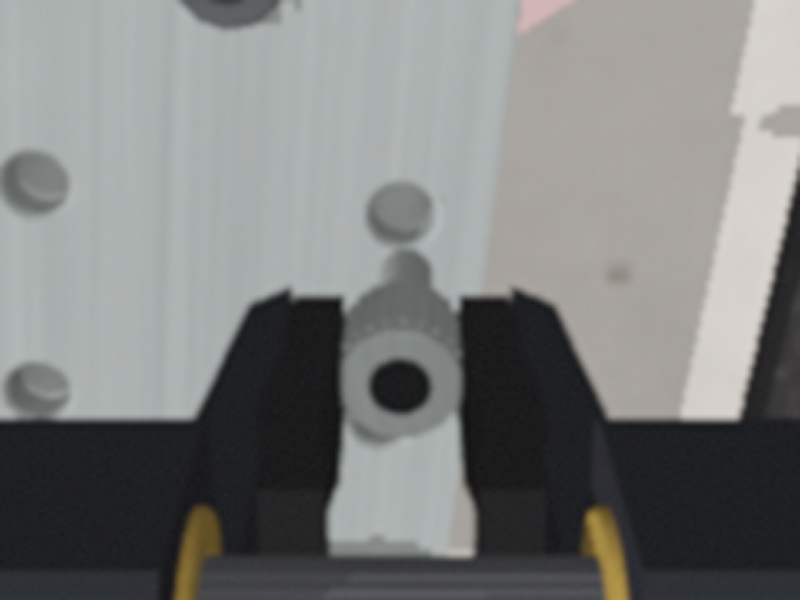

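The bolt is held upright. The target hole is at crop (400,212), with hole2 at (34,182) and hole0 at (36,389).

```bash
python3 - <<'E'
from h import *
z=np.load('w8.npz');k=800/240
c=lambda x,y:((x+.5)/k-.5+200,(y+.5)/k-.5+200)
print('head',bp(z,*c(401,385),.0985)*1e3,[bp(z,*c(*q),.042)*1e3 for q in [(400,212),(34,182),(36,389)]])
E
python3 go.py 631.9 25.5 47
```

```text
head [633.52391536  24.75389536] [array([633.34521404,  26.73482492]), array([566.28562827,  33.67069995]), array([561.4543274 ,  -9.77740954])]
11.9167 [633.1  23.8  88.1] [-0.6  0.1  0.5] rows [ 0.0029 -0.0021  0.0685]
```

```bash
python3 -m handwheel '0.0035 -0.001 0.01 0 0 0 -1;0.0035 -0.001 0.025 0 0 0 -1;0.0035 -0.001 0.04 0 0 0 -1;0.0035 -0.001 0.05 0 0 0 -1;0.0035 -0.001 0.06 0 0 0 -1;0.0035 -0.001 0.068 0 0 0 -1;0.0035 -0.001 0.071 0 0 0 -1;0.0035 -0.001 0.071 0 0 0 -1'; python3 go.py 632 26 47
```

```text
clock: 12.58
tcp_pos: [0.6321, 0.0271, 0.0474]
eef_rot: [[0.012, 1.0, -0.001], [1.0, -0.012, -0.0], [-0.0, -0.001, -1.0]]
wrist_force: [-11.5, 0.3, 22.7]
gripper_width: 0.0168
12.5833 [632.1  27.1  47.4] [-11.5   0.3  22.7] rows [-0.0019 -0.0001  0.0007]
```

```bash
python3 -m handwheel '0 0 -0.003 0 0 0 0;0 0 -0.003 0 0 0 0;0 0 -0.003 0 0 0 0;0 0 -0.06 0 0 0 0;0 0 -0.11 0 0 0 0;-0.2 -0.05 -0.11 0 0 0 0;-0.497 -0.129 -0.11 0 0 0 0;-0.497 -0.129 -0.11 0 0 0 0;-0.497 -0.129 -0.11 0 0 0 0;-0.497 -0.129 -0.11 0 0 0 0'; python3 go.py 550.6 -270.4 110
```

```text
clock: 13.42
tcp_pos: [0.5765, -0.1755, 0.1102]
eef_rot: [[0.012, 1.0, -0.0], [1.0, -0.012, 0.0], [0.0, -0.0, -1.0]]
wrist_force: [0.7, 0.2, -1.3]
gripper_width: 0.0441
13.4167 [ 576.5 -175.5  110.2] [ 0.7  0.2 -1.3] rows [-0.1587 -0.0412  0.0004]
```

```bash
python3 -m handwheel '-0.159 -0.041 0 0 0 0 0;-0.159 -0.041 0 0 0 0 0;-0.159 -0.041 0 0 0 0 0;-0.159 -0.041 0 0 0 0 0;-0.159 -0.041 0 0 0 0 0;-0.159 -0.041 0 0 0 0 0'; python3 go.py 550.6 -270.4 47
```

```text
clock: 13.92
tcp_pos: [0.5516, -0.2676, 0.1101]
eef_rot: [[0.012, 1.0, -0.001], [1.0, -0.012, 0.001], [0.001, -0.001, -1.0]]
wrist_force: [-0.3, 0.2, -0.5]
gripper_width: 0.0442
13.9167 [ 551.6 -267.6  110.1] [-0.3  0.2 -0.5] rows [-0.0048 -0.0016  0.1052]
```

```bash
python3 -m handwheel '0 0 0.04 0 0 0 0;0 0 0.04 0 0 0 0;0 0 0.04 0 0 0 0;0 0 0.04 0 0 0 0'; python3 go.py 550.6 -270.4 47
```

```text
clock: 14.25
tcp_pos: [0.552, -0.2677, 0.087]
eef_rot: [[0.011, 1.0, -0.0], [1.0, -0.011, 0.0], [0.0, -0.0, -1.0]]
wrist_force: [0.7, -0.4, 0.6]
gripper_width: 0.0439
14.25 [ 552.  -267.7   87. ] [ 0.7 -0.4  0.6] rows [-0.0046 -0.0022  0.0666]
```

```bash
python3 -m handwheel '-0.0046 -0.0022 0.03 0 0 0 0;-0.0046 -0.0022 0.066 0 0 0 0;-0.0046 -0.0022 0.066 0 0 0 0;-0.0046 -0.0022 0.066 0 0 0 0;-0.0046 -0.0022 0.066 0 0 0 -1;-0.0046 -0.0022 0.066 0 0 0 -1;-0.0046 -0.0022 0.066 0 0 0 -1;-0.0046 -0.0022 0.066 0 0 0 -1;-0.0046 -0.0022 0.066 0 0 0 -1' 40; python3 -m handwheel '0 0 -0.05 0 0 0 -1;0 0 -0.106 0 0 0 -1;0 0 -0.106 0 0 0 -1;0 0 -0.106 0 0 0 -1'; python3 go.py 627 -18 110
```

```text
clock: 15.0
tcp_pos: [0.5508, -0.2722, 0.0481]
eef_rot: [[0.013, 1.0, 0.001], [1.0, -0.013, -0.001], [-0.001, 0.001, -1.0]]
wrist_force: [-0.8, 0.6, 3.4]
gripper_width: 0.0164
clock: 15.33
tcp_pos: [0.5516, -0.2729, 0.1134]
eef_rot: [[0.013, 1.0, 0.004], [1.0, -0.013, -0.003], [-0.003, 0.004, -1.0]]
wrist_force: [0.2, 0.7, -0.2]
gripper_width: 0.0163
15.3333 [ 551.6 -272.9  113.4] [ 0.2  0.7 -0.2] rows [0.4265 0.1201 0.0048]
```

```bash
cat > hand.py <<'E'
from h import *
s=sensors.observe(); t=s['tcp_pos']; z=wsnap('hand'); W=z['W'].reshape(-1,3)
r=W-t; m=(abs(r[:,0]-.0012)<.003)&(abs(r[:,1])<.02)&(r[:,2]>-.005)&(r[:,2]<.04)
q=r[m]; zt=np.percentile(q[:,2],90); q=q[abs(q[:,2]-zt)<.0025]
print('ztop',zt*1e3,'y range',q[:,1].min()*1e3,q[:,1].max()*1e3,len(q)); print((t*1e3).round(1))
E
python3 hand.py; python3 go.py 627 -18 110
```

```text
ztop 9.678630082897202 y range -7.448794332970521 10.817350068105247 434
[ 551.6 -272.9  113.4]
15.3833 [ 550.4 -272.1  111.4] [-0.6  0.3 -0.8] rows [0.4251 0.1222 0.0021]
```

```bash
python3 -m handwheel '0.2 0.06 0 0 0 0 -1;0.422 0.122 0 0 0 0 -1;0.422 0.122 0 0 0 0 -1;0.422 0.122 0 0 0 0 -1;0.422 0.122 0 0 0 0 -1;0.422 0.122 0 0 0 0 -1;0.422 0.122 0 0 0 0 -1;0.422 0.122 0 0 0 0 -1;0.422 0.122 0.04 0 0 0 -1;0.422 0.122 0.04 0 0 0 -1'; python3 -m handwheel '0 0 0 0 0 0 -1;0 0 0 0 0 0 -1;0 0 0 0 0 0 -1;0 0 0 0 0 0 -1'; python3 hand.py; python3 go.py 627 -19.5 47
```

```text
clock: 16.22
tcp_pos: [0.6233, -0.0197, 0.0821]
eef_rot: [[0.013, 1.0, -0.007], [1.0, -0.013, 0.001], [0.001, -0.007, -1.0]]
wrist_force: [-0.9, -0.6, -2.1]
gripper_width: 0.0165
clock: 16.55
tcp_pos: [0.627, -0.0205, 0.0876]
eef_rot: [[0.014, 1.0, 0.001], [1.0, -0.014, -0.0], [-0.0, 0.001, -1.0]]
wrist_force: [-0.6, 0.2, 0.1]
gripper_width: 0.0161
ztop 9.731756063466058 y range -7.595136868758099 10.914370462213796 431
[627.  -20.5  87.6]
16.6 [627.1 -20.3  87.6] [-0.1 -0.6 -0.6] rows [ 0.0014 -0.0002  0.0677]
```

```bash
python3 -m handwheel '0.0014 0 0.01 0 0 0 -1;0.0014 0 0.025 0 0 0 -1;0.0014 0 0.04 0 0 0 -1;0.0014 0 0.05 0 0 0 -1;0.0014 0 0.06 0 0 0 -1;0.0014 0 0.066 0 0 0 -1;0.0014 0 0.069 0 0 0 -1;0.0014 0 0.069 0 0 0 -1'; python3 go.py 627 -19.5 47
```

```text
clock: 17.27
tcp_pos: [0.6273, -0.0186, 0.0482]
eef_rot: [[0.012, 1.0, 0.001], [1.0, -0.012, -0.0], [-0.0, 0.001, -1.0]]
wrist_force: [-8.3, 3.0, 21.8]
gripper_width: 0.0163
17.2667 [627.3 -18.6  48.2] [-8.3  3.  21.8] rows [-0.0016 -0.0006  0.002 ]
```

```bash
python3 -m handwheel '0 0 -0.003 0 0 0 0;0 0 -0.003 0 0 0 0;0 0 -0.003 0 0 0 0;0 0 -0.06 0 0 0 0;0 0 -0.11 0 0 0 0;-0.2 -0.1 -0.11 0 0 0 0;-0.354 -0.227 -0.11 0 0 0 0;-0.354 -0.227 -0.11 0 0 0 0;-0.354 -0.227 -0.11 0 0 0 0;-0.354 -0.227 -0.11 0 0 0 0';python3 -m handwheel '0 0 0 0 0 0 0;0 0 0 0 0 0 0;0 0 0 0 0 0 0;0 0 0 0 0 0 0'; python3 go.py 488.3 -229.3 110
```

```text
clock: 18.1
tcp_pos: [0.5113, -0.1939, 0.1107]
eef_rot: [[0.012, 1.0, -0.001], [1.0, -0.012, 0.0], [0.0, -0.001, -1.0]]
wrist_force: [0.8, -0.5, 0.1]
gripper_width: 0.0438
clock: 18.43
tcp_pos: [0.5133, -0.1919, 0.111]
eef_rot: [[0.012, 1.0, -0.0], [1.0, -0.012, 0.001], [0.001, -0.0, -1.0]]
wrist_force: [-0.7, 0.4, 0.0]
gripper_width: 0.044
18.4333 [ 513.3 -191.9  111. ] [-0.7  0.4  0. ] rows [-0.0628 -0.041   0.0016]
```

```bash
python3 -m handwheel '-0.0628 -0.041 0 0 0 0 0;-0.0628 -0.041 0 0 0 0 0;-0.0628 -0.041 0 0 0 0 0;-0.0628 -0.041 0.03 0 0 0 0;-0.0628 -0.041 0.03 0 0 0 0;-0.0628 -0.041 0.03 0 0 0 0'; python3 go.py 488.3 -229.3 47.5
```

```text
clock: 18.93
tcp_pos: [0.4877, -0.2284, 0.0924]
eef_rot: [[0.011, 1.0, -0.002], [1.0, -0.011, 0.002], [0.002, -0.002, -1.0]]
wrist_force: [-0.0, -0.1, 0.7]
gripper_width: 0.0441
18.9333 [ 487.7 -228.4   92.4] [-0.  -0.1  0.7] rows [-0.0016  0.0012  0.0749]
```

```bash
python3 -m handwheel '-0.0015 0.001 0.03 0 0 0 0;-0.0015 0.001 0.076 0 0 0 0;-0.0015 0.001 0.076 0 0 0 0;-0.0015 0.001 0.076 0 0 0 0;-0.0015 0.001 0.076 0 0 0 -1;-0.0015 0.001 0.076 0 0 0 -1;-0.0015 0.001 0.076 0 0 0 -1;-0.0015 0.001 0.076 0 0 0 -1;-0.0015 0.001 0.076 0 0 0 -1' 40; python3 -m handwheel '0 0 -0.05 0 0 0 -1;0 0 -0.106 0 0 0 -1;0 0 -0.106 0 0 0 -1;0 0 -0.106 0 0 0 -1;0 0 -0.106 0 0 0 -1;0 0 -0.106 0 0 0 -1'; python3 hand.py; python3 go.py 564.8 33.6 110
```

```text
clock: 19.68
tcp_pos: [0.489, -0.2317, 0.0488]
eef_rot: [[0.013, 1.0, 0.001], [1.0, -0.013, -0.001], [-0.001, 0.002, -1.0]]
wrist_force: [-1.0, 0.3, 5.1]
gripper_width: 0.0161
clock: 20.18
tcp_pos: [0.4875, -0.2306, 0.1101]
eef_rot: [[0.013, 1.0, -0.002], [1.0, -0.013, 0.001], [0.001, -0.002, -1.0]]
wrist_force: [0.1, 0.2, -1.1]
gripper_width: 0.0163
ztop 9.384775658951186 y range -6.944062152569986 10.941660168996032 432
[ 487.5 -230.6  110.1]
20.2333 [ 487.4 -230.5  109.9] [-0.9  0.3 -0.6] rows [4.418e-01 1.233e-01 3.000e-04]
```

```bash
python3 -m handwheel '0.2 0.06 0 0 0 0 -1;0.439 0.123 0 0 0 0 -1;0.439 0.123 0 0 0 0 -1;0.439 0.123 0 0 0 0 -1;0.439 0.123 0 0 0 0 -1;0.439 0.123 0 0 0 0 -1;0.439 0.123 0 0 0 0 -1;0.439 0.123 0 0 0 0 -1;0.439 0.123 0.04 0 0 0 -1;0.439 0.123 0.04 0 0 0 -1'; python3 -m handwheel '0 0 0 0 0 0 -1;0 0 0 0 0 0 -1;0 0 0 0 0 0 -1;0 0 0 0 0 0 -1'; python3 go.py 564.8 32 47.5
```

```text
clock: 21.07
tcp_pos: [0.5624, 0.0316, 0.0831]
eef_rot: [[0.012, 1.0, -0.007], [1.0, -0.012, 0.001], [0.001, -0.007, -1.0]]
wrist_force: [-2.2, 0.8, -1.3]
gripper_width: 0.0163
clock: 21.4
tcp_pos: [0.566, 0.0305, 0.0882]
eef_rot: [[0.014, 1.0, 0.001], [1.0, -0.014, -0.0], [-0.0, 0.001, -1.0]]
wrist_force: [-0.6, 0.7, -1.5]
gripper_width: 0.0167
21.4 [566.   30.5  88.2] [-0.6  0.7 -1.5] rows [ 0.0025 -0.0021  0.0678]
```

```bash
python3 -m handwheel '0.0022 -0.0015 0.01 0 0 0 -1;0.0022 -0.0015 0.025 0 0 0 -1;0.0022 -0.0015 0.04 0 0 0 -1;0.0022 -0.0015 0.05 0 0 0 -1;0.0022 -0.0015 0.06 0 0 0 -1;0.0022 -0.0015 0.066 0 0 0 -1;0.0022 -0.0015 0.069 0 0 0 -1;0.0022 -0.0015 0.069 0 0 0 -1'; python3 go.py 564.8 32 47.5
```

```text
clock: 22.07
tcp_pos: [0.5646, 0.0324, 0.0484]
eef_rot: [[0.012, 1.0, -0.002], [1.0, -0.012, -0.001], [-0.001, -0.002, -1.0]]
wrist_force: [-12.6, -0.4, 25.1]
gripper_width: 0.0163
22.0667 [564.6  32.4  48.4] [-12.6  -0.4  25.1] rows [-0.0007  0.0004  0.0014]
```

```bash
python3 -m handwheel '0 0 -0.003 0 0 0 0;0 0 -0.003 0 0 0 0;0 0 -0.003 0 0 0 0;0 0 -0.06 0 0 0 0;0 0 -0.11 0 0 0 0;-0.2 -0.05 -0.11 0 0 0 0;-0.5 -0.115 -0.11 0 0 0 0;-0.5 -0.115 -0.11 0 0 0 0;-0.5 -0.115 -0.11 0 0 0 0;-0.5 -0.115 -0.11 0 0 0 0';python3 -m handwheel '0 0 0 0 0 0 0;0 0 0 0 0 0 0'; python3 go.py 491.4 -273.8 110
```

```text
clock: 22.9
tcp_pos: [0.5142, -0.1712, 0.1114]
eef_rot: [[0.012, 1.0, -0.0], [1.0, -0.012, 0.0], [0.0, -0.0, -1.0]]
wrist_force: [1.0, 0.1, 0.1]
gripper_width: 0.0442
clock: 23.07
tcp_pos: [0.5144, -0.1718, 0.1114]
eef_rot: [[0.017, 1.0, -0.0], [1.0, -0.017, 0.0], [0.0, -0.0, -1.0]]
wrist_force: [-0.8, 0.8, 0.4]
gripper_width: 0.0435
23.0667 [ 514.4 -171.8  111.4] [-0.8  0.8  0.4] rows [-0.1706 -0.0354  0.0022]
```

```bash
python3 -m handwheel '-0.17 -0.036 0 0 0 0 0;-0.17 -0.036 0 0 0 0 0;-0.17 -0.036 0 0 0 0 0;-0.17 -0.036 0 0 0 0 0;-0.17 -0.036 0.03 0 0 0 0;-0.17 -0.036 0.03 0 0 0 0;-0.17 -0.036 0.03 0 0 0 0;-0.17 -0.036 0.03 0 0 0 0'; python3 go.py 491.4 -273.8 47.5
```

```text
clock: 23.73
tcp_pos: [0.4925, -0.2698, 0.0939]
eef_rot: [[0.011, 1.0, -0.001], [1.0, -0.011, 0.001], [0.001, -0.001, -1.0]]
wrist_force: [-0.2, 0.5, -0.3]
gripper_width: 0.0439
23.7333 [ 492.5 -269.8   93.9] [-0.2  0.5 -0.3] rows [-0.0067 -0.0018  0.0773]
```

```bash
python3 -m handwheel '-0.0042 -0.0018 0.03 0 0 0 0;-0.0042 -0.0018 0.077 0 0 0 0;-0.0042 -0.0018 0.077 0 0 0 0;-0.0042 -0.0018 0.077 0 0 0 0;-0.0042 -0.0018 0.077 0 0 0 -1;-0.0042 -0.0018 0.077 0 0 0 -1;-0.0042 -0.0018 0.077 0 0 0 -1;-0.0042 -0.0018 0.077 0 0 0 -1;-0.0042 -0.0018 0.077 0 0 0 -1' 40; python3 -m handwheel '0 0 -0.05 0 0 0 -1;0 0 -0.106 0 0 0 -1;0 0 -0.106 0 0 0 -1;0 0 -0.106 0 0 0 -1;0 0 -0.106 0 0 0 -1;0 0 -0.106 0 0 0 -1'; python3 hand.py; python3 go.py 559.6 -10.1 110
```

```text
clock: 24.48
tcp_pos: [0.4917, -0.2745, 0.0488]
eef_rot: [[0.013, 1.0, 0.001], [1.0, -0.013, -0.001], [-0.001, 0.001, -1.0]]
wrist_force: [-0.9, 1.4, 3.8]
gripper_width: 0.0161
clock: 24.98
tcp_pos: [0.4902, -0.2733, 0.1101]
eef_rot: [[0.013, 1.0, -0.002], [1.0, -0.013, 0.002], [0.002, -0.002, -1.0]]
wrist_force: [-0.0, -1.3, -0.1]
gripper_width: 0.0163
ztop 9.29539804319158 y range -8.950272090201828 9.05349202761302 437
[ 490.2 -273.3  110.1]
25.0333 [ 490.1 -273.3  109.9] [ 0.  -0.1  0. ] rows [4.401e-01 1.101e-01 3.000e-04]
```

```bash
python3 -m handwheel '0.2 0.05 0 0 0 0 -1;0.442 0.109 0 0 0 0 -1;0.442 0.109 0 0 0 0 -1;0.442 0.109 0 0 0 0 -1;0.442 0.109 0 0 0 0 -1;0.442 0.109 0 0 0 0 -1;0.442 0.109 0 0 0 0 -1;0.442 0.109 0 0 0 0 -1;0.442 0.109 0.04 0 0 0 -1;0.442 0.109 0.04 0 0 0 -1'; python3 -m handwheel '0 0 0 0 0 0 -1;0 0 0 0 0 0 -1;0 0 0 0 0 0 -1;0 0 0 0 0 0 -1'; python3 go.py 559.6 -10.1 47.5
```

```text
clock: 25.87
tcp_pos: [0.5569, -0.0091, 0.0832]
eef_rot: [[0.012, 1.0, -0.007], [1.0, -0.012, 0.001], [0.001, -0.007, -1.0]]
wrist_force: [-1.6, -0.1, -1.2]
gripper_width: 0.0167
clock: 26.2
tcp_pos: [0.5603, -0.0105, 0.0881]
eef_rot: [[0.014, 1.0, 0.001], [1.0, -0.014, -0.0], [-0.0, 0.001, -1.0]]
wrist_force: [-0.4, 0.2, -0.5]
gripper_width: 0.016
26.2 [560.3 -10.5  88.1] [-0.4  0.2 -0.5] rows [ 0.0006 -0.0012  0.0677]
```

```bash
python3 -m handwheel '0.0006 -0.0008 0.01 0 0 0 -1;0.0006 -0.0008 0.025 0 0 0 -1;0.0006 -0.0008 0.04 0 0 0 -1;0.0006 -0.0008 0.05 0 0 0 -1;0.0006 -0.0008 0.06 0 0 0 -1;0.0006 -0.0008 0.066 0 0 0 -1;0.0006 -0.0008 0.069 0 0 0 -1;0.0006 -0.0008 0.069 0 0 0 -1'; python3 go.py 588 -57 110
```

```text
clock: 26.87
tcp_pos: [0.5602, -0.0098, 0.0484]
eef_rot: [[0.012, 1.0, 0.001], [1.0, -0.012, -0.001], [-0.001, 0.001, -1.0]]
wrist_force: [-8.2, -0.2, 24.2]
gripper_width: 0.0163
26.8667 [560.2  -9.8  48.4] [-8.2 -0.2 24.2] rows [-0.0782  0.0474 -0.1025]
```

```bash
python3 -m handwheel '0 0 -0.003 0 0 0 0;0 0 -0.003 0 0 0 0;0 0 -0.003 0 0 0 0;0 0 -0.06 0 0 0 0;0 0 -0.12 0 0 0 0;0.05 0.05 -0.25 0 0 0 0;0.05 0.05 -0.25 0 0 0 0;0.05 0.05 -0.25 0 0 0 0;0.05 0.05 -0.25 0 0 0 0;0.05 0.05 -0.25 0 0 0 0'; python3 -m handwheel '0 0 0 0 0 0 0;0 0 0 0 0 0 0;0 0 0 0 0 0 0'
python3 - <<'E'
from h import *
z=wsnap('w9'); W=z['W']
for n,x,y in [('h0',560,-10),('h1',627,-18.5),('h2',565,33),('h3',632,26),('pin',588.5,-57)]:
    m=(np.hypot(W[...,0]*1e3-x-1,W[...,1]*1e3-y)<11)&(W[...,2]>.05); q=W[m]; t=np.percentile(q[:,2],85); q=q[abs(q[:,2]-t)<.003]; print(n,(t*1e3).round(1),(q.mean(0)*1e3).round(1),len(q))
cv2.imwrite('pics/w9c.png',cv2.resize(z['p'][90:390,120:520],(800,600),interpolation=cv2.INTER_CUBIC)[:,:,::-1]);print(sensors.observe()['tcp_pos'])
E
```

```text
clock: 27.7
tcp_pos: [0.5891, 0.0204, 0.1947]
eef_rot: [[0.012, 1.0, -0.001], [1.0, -0.012, 0.0], [-0.0, -0.001, -1.0]]
wrist_force: [-0.6, 0.0, -1.3]
gripper_width: 0.0436
clock: 27.95
tcp_pos: [0.5884, 0.0201, 0.1939]
eef_rot: [[0.013, 1.0, -0.004], [1.0, -0.013, 0.001], [0.0, -0.004, -1.0]]
wrist_force: [-0.5, -0.8, 0.7]
gripper_width: 0.0439
h0 58.1 [560.1  -9.   57.4] 292
h1 58.0 [627.3 -16.4  57.3] 293
h2 286.5 [568.3  38.1 285. ] 716
h3 248.4 [623.6  30.  247. ] 33
pin 71.8 [590.4 -56.4  71.3] 283
[0.58871752 0.02006431 0.19428899]
```

View pics/w9c.png

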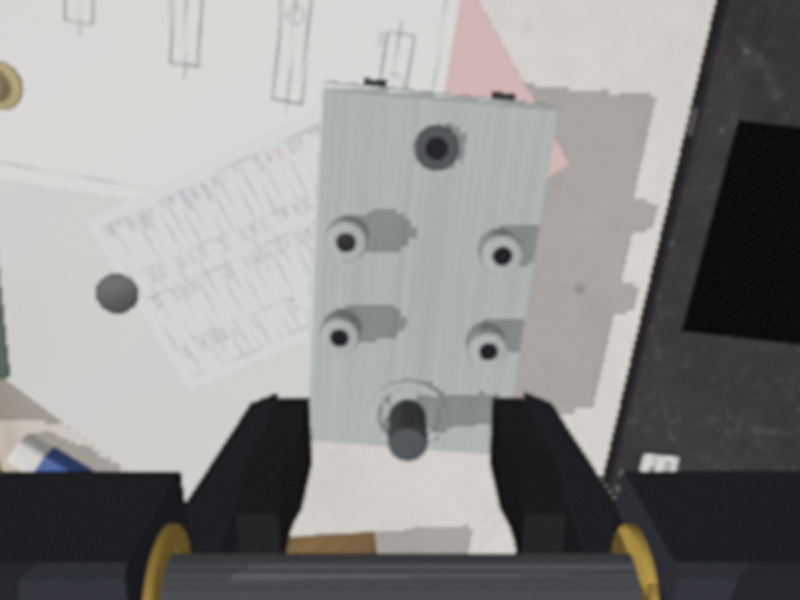

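All four heads look seated and the pin stands in its hole. The plug is at crop (117,292). Next I'll grip the pin again.

```bash
python3 - <<'E'
from h import *
z=np.load('w9.npz');W=z['W'];k=2
for u,v in [(347,231),(503,246),(340,326),(489,341),(360,300)]: print((W[90+v//2,120+u//2]*1e3).round(1))
print('plug',bp(z,120+117/2,90+292/2,.007)*1e3)
E
python3 go.py 588 -57 110
python3 -m handwheel '-0.128 0 0 0 0 0 0;-0.128 0 0 0 0 0 0;-0.128 0 0.05 0 0 0 0;-0.128 0 0.14 0 0 0 0;-0.128 0 0.14 0 0 0 0;-0.128 0 0.14 0 0 0 0;-0.128 0 0.14 0 0 0 0'; python3 go.py 588 -57 48
```

```text
[565.7  39.3  57.3]
[632.8  31.3  57.2]
[561.2  -4.8  57.3]
[628.  -12.3  57.6]
[569.5   2.   41.5]
plug [440.23185659  -3.76463092]
28.0 [588.7  20.1 194.3] [-0.1 -0.4  1.4] rows [-0.1285  0.0009  0.1404]
clock: 28.58
tcp_pos: [0.5882, -0.0562, 0.1116]
eef_rot: [[0.013, 1.0, -0.002], [1.0, -0.013, 0.001], [0.001, -0.002, -1.0]]
wrist_force: [0.0, 0.4, 0.6]
gripper_width: 0.0439
28.5833 [588.2 -56.2 111.6] [0.  0.4 0.6] rows [-0.0014 -0.0002  0.106 ]
```

```bash
python3 -m handwheel '-0.001 0 0.03 0 0 0 0;-0.001 0 0.06 0 0 0 0;-0.001 0 0.106 0 0 0 0;-0.001 0 0.106 0 0 0 0;-0.001 0 0.106 0 0 0 -1;-0.001 0 0.106 0 0 0 -1;-0.001 0 0.106 0 0 0 -1;-0.001 0 0.106 0 0 0 -1;-0.001 0 0.106 0 0 0 -1' 50; python3 -m handwheel '0 0 -0.03 0 0 0 -1;0 0 -0.06 0 0 0 -1;0 0 -0.1 0 0 0 -1;0 0 -0.17 0 0 0 -1;0 0 -0.17 0 0 0 -1;0 0 -0.17 0 0 0 -1;0 0 -0.17 0 0 0 -1';python3 go.py 490 254 150
```

```text
clock: 29.33
tcp_pos: [0.59, -0.0574, 0.0502]
eef_rot: [[0.013, 1.0, 0.003], [1.0, -0.013, -0.001], [-0.001, 0.003, -1.0]]
wrist_force: [-1.5, 0.8, 5.4]
gripper_width: 0.0166
clock: 29.92
tcp_pos: [0.5886, -0.057, 0.1505]
eef_rot: [[0.013, 1.0, 0.0], [1.0, -0.013, -0.0], [-0.0, 0.0, -1.0]]
wrist_force: [-0.0, 0.6, -1.5]
gripper_width: 0.0163
29.9167 [588.6 -57.  150.5] [-0.   0.6 -1.5] rows [ 0.5163 -0.171   0.0007]
```

```bash
python3 -m handwheel '0.516 -0.171 0 0 0 0 -1;0.516 -0.171 0 0 0 0 -1;0.516 -0.171 0 0 0 0 -1;0.516 -0.171 0 0 0 0 -1;0.516 -0.171 0 0 0 0 -1;0.516 -0.171 0 0 0 0 -1;0.516 -0.171 0 0 0 0 -1;0.516 -0.171 0 0 0 0 -1;0.516 -0.171 0 0 0 0 -1;0.516 -0.171 0 0 0 0 -1'; python3 -m handwheel '0 0 0.03 0 0 0 -1;0 0 0.05 0 0 0 -1;0 0 0.05 0 0 0 -1;0 0 0.05 0 0 0 -1;0 0 0.05 0 0 0 -1'
python3 - <<'E'
from h import *
print(sensors.observe()['tcp_pos'])
z=wsnap('w10'); cv2.imwrite('pics/w10c.png',cv2.resize(z['p'][200:380,200:440],(800,600),interpolation=cv2.INTER_CUBIC)[:,:,::-1]);print(sensors.observe()['tcp_pos'])
E
```

```text
clock: 30.75
tcp_pos: [0.4881, 0.2551, 0.1485]
eef_rot: [[0.009, 1.0, -0.003], [1.0, -0.009, -0.001], [-0.001, -0.003, -1.0]]
wrist_force: [-0.7, -0.2, -1.8]
gripper_width: 0.0164
clock: 31.17
tcp_pos: [0.4904, 0.2529, 0.1202]
eef_rot: [[0.014, 1.0, -0.001], [1.0, -0.014, -0.0], [-0.0, -0.001, -1.0]]
wrist_force: [-0.5, 0.2, -0.3]
gripper_width: 0.0169
[0.49043063 0.25290488 0.12022857]
[0.49073949 0.25318411 0.12068521]
```

View pics/w10c.png

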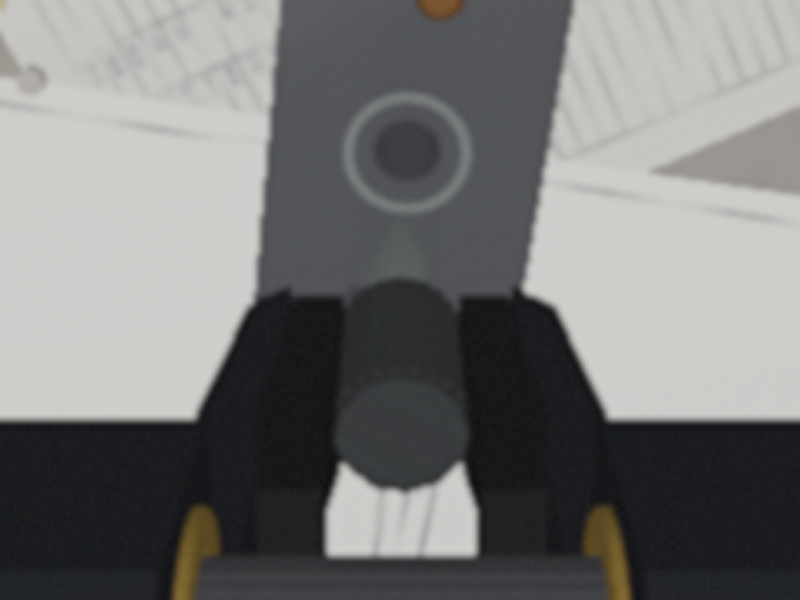

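The slot ring is centred at crop (407,152), and the tip is at about (402,222).

```bash
python3 - <<'E'
from h import *
z=np.load('w10.npz');k=800/240
c=lambda x,y:((x+.5)/k-.5+200,(y+.5)/k-.5+200)
print('slot',bp(z,*c(407,152.5),.042)*1e3,'tip',bp(z,*c(402,222),.1203-.045)*1e3,'top',bp(z,*c(402,434),.1203+.023)*1e3)
E
python3 go.py 491 255 49.5
```

```text
slot [492.34378547 255.90286785] tip [491.27159273 254.28553146] top [491.30204501 254.40540179]
31.2167 [490.7 253.2 120.7] [ 0.  -0.6 -0.4] rows [0.003  0.0003 0.1186]
```

```bash
python3 -m handwheel '0.0027 0.0018 0 0 0 0 -1;0.0027 0.0018 0.02 0 0 0 -1;0.0027 0.0018 0.04 0 0 0 -1;0.0027 0.0018 0.055 0 0 0 -1;0.0027 0.0018 0.07 0 0 0 -1;0.0027 0.0018 0.08 0 0 0 -1;0.0027 0.0018 0.09 0 0 0 -1;0.0027 0.0018 0.09 0 0 0 -1'; python3 -m handwheel '0 0 0.008 0 0 0 -1;0 0 0.014 0 0 0 -1;0 0 0.02 0 0 0 -1;0 0 0.026 0 0 0 -1;0 0 0.026 0 0 0 -1'; python3 go.py 491 255 49.5
```

```text
clock: 31.88
tcp_pos: [0.4908, 0.2553, 0.0649]
eef_rot: [[0.013, 1.0, -0.001], [1.0, -0.013, -0.0], [-0.0, -0.001, -1.0]]
wrist_force: [0.7, 0.6, -2.6]
gripper_width: 0.0168
clock: 32.3
tcp_pos: [0.4912, 0.2554, 0.0505]
eef_rot: [[0.013, 1.0, -0.0], [1.0, -0.013, 0.0], [0.0, -0.0, -1.0]]
wrist_force: [-0.1, 0.6, -1.2]
gripper_width: 0.0165
32.3 [491.2 255.4  50.5] [-0.1  0.6 -1.2] rows [-0.0007 -0.0004  0.0017]
```

```bash
python3 -m handwheel '0 0 0.002 0 0 0 -1;0 0 0.004 0 0 0 -1;0 0 0.006 0 0 0 -1;0 0 0.006 0 0 0 -1'; python3 go.py 491 255 49.5
```

```text
clock: 32.63
tcp_pos: [0.4916, 0.2557, 0.05]
eef_rot: [[0.012, 1.0, 0.0], [1.0, -0.012, -0.0], [-0.0, 0.0, -1.0]]
wrist_force: [-10.7, -3.4, 24.5]
gripper_width: 0.0165
32.6333 [491.6 255.7  50. ] [-10.7  -3.4  24.5] rows [-0.0012 -0.001   0.0009]
```

```bash
python3 -m handwheel '0 0 -0.006 0 0 0 0;0 0 -0.006 0 0 0 0;0 0 -0.006 0 0 0 0;0 0 -0.06 0 0 0 0;0 0 -0.12 0 0 0 0;-0.05 0 -0.2 0 0 0 0;-0.05 0 -0.2 0 0 0 0;-0.05 0 -0.2 0 0 0 0' ; python3 - <<'E'
from h import *
z=wsnap('w11'); W=z['W']; m=(np.hypot(W[...,0]-.492,W[...,1]-.2557)<.012)&(W[...,2]>.05)&(W[...,2]<.09); q=W[m]; print(len(q),np.percentile(q[:,2],90),q.mean(0)); print(sensors.observe()['tcp_pos'])
E
python3 go.py 440 15 150
```

```text
clock: 33.3
tcp_pos: [0.4933, 0.2247, 0.1706]
eef_rot: [[0.014, 1.0, 0.007], [1.0, -0.014, 0.001], [0.001, 0.007, -1.0]]
wrist_force: [-0.9, -0.0, -0.0]
gripper_width: 0.044
560 0.07229292237136427 [0.49158148 0.25714896 0.06941972]
[0.49181824 0.22510771 0.16808023]
33.35 [491.8 225.1 168.1] [ 0.5  0.4 -1. ] rows [-0.3514 -0.0814  0.0296]
```

```bash
python3 -m handwheel '-0.35 -0.08 0.03 0 0 0 0;-0.35 -0.08 0.03 0 0 0 0;-0.35 -0.08 0.03 0 0 0 0;-0.35 -0.08 0.03 0 0 0 0;-0.35 -0.08 0.03 0 0 0 0;-0.35 -0.08 0.03 0 0 0 0;-0.35 -0.08 0.03 0 0 0 0;-0.35 -0.08 0.03 0 0 0 0;-0.35 -0.08 0.03 0 0 0 0'; python3 - <<'E'
from h import *
z=wsnap('w12'); W=z['W'];p=z['p'].astype(int); print(sensors.observe()['tcp_pos'])
m=(p.max(-1)<90)&(W[...,2]<.014)&(W[...,2]>-.004)&(W[...,0]>.36)&(W[...,0]<.53)&(abs(W[...,1])<.1)
n,l,st,ce=cv2.connectedComponentsWithStats(m.astype(np.uint8))
for i in range(1,n):
    if st[i,4]>30: print(st[i],ce[i].round(1),(bp(z,*ce[i],.0075)*1e3).round(1),(W[l==i].mean(0)*1e3).round(1), (np.percentile(W[l==i][:,2],90)*1e3).round(1))
E
python3 go.py 440 -4 150
```

```text
clock: 34.1
tcp_pos: [0.4399, 0.0173, 0.1482]
eef_rot: [[0.012, 1.0, -0.002], [1.0, -0.012, 0.001], [0.001, -0.002, -1.0]]
wrist_force: [0.5, 0.3, -0.5]
gripper_width: 0.0442
[0.44008419 0.01749843 0.1484533 ]
[247 190   5  17  73] [248.9 197.6] [379.2  42.6] [378.9  42.3   6.1] 7.1
[245 216   6  74 355] [247.5 253.3] [373.7  -8.9] [373.3  -9.9   6.2] 7.3
[308 237  21  22 361] [318.2 247.3] [438.4  -3.8] [438.4  -3.6   8.3] 9.3
34.15 [440.1  17.5 148.5] [0.  0.4 0.2] rows [-0.0358  0.0003 -0.0026]
```

```bash
python3 -m handwheel '-0.036 -0.003 0 0 0 0 0;-0.036 -0.003 0.06 0 0 0 0;-0.036 -0.003 0.12 0 0 0 0;-0.036 -0.003 0.18 0 0 0 0;-0.036 -0.003 0.18 0 0 0 0;-0.036 -0.003 0.18 0 0 0 0;-0.036 -0.003 0.18 0 0 0 0'; python3 - <<'E'
from h import *
z=wsnap('w13'); W=z['W'];p=z['p'].astype(int)
m=(p.max(-1)<90)&(W[...,2]<.014)&(W[...,2]>.004)&(abs(W[...,0]-.439)<.02)&(abs(W[...,1]+.004)<.025)
q=W[m];q=q[q[:,2]>.007];print(m.sum(),q.min(0),q.max(0),(q.min(0)+q.max(0))/2)
E
python3 go.py 437.5 -3.8 5
```

```text
clock: 34.73
tcp_pos: [0.4393, -0.005, 0.0425]
eef_rot: [[0.011, 1.0, 0.001], [1.0, -0.011, -0.0], [-0.0, 0.001, -1.0]]
wrist_force: [0.5, 0.7, 0.2]
gripper_width: 0.0441
942 [ 0.42873064 -0.0145502   0.00702022] [0.44823284 0.00586702 0.01053382] [ 0.43848174 -0.00434159  0.00877702]
34.7833 [440.   -5.3  43.3] [ 0.8  0.2 -0.5] rows [ 0.0025 -0.0045  0.0638]
```

```bash
python3 -m handwheel '0.0015 -0.004 0.02 0 0 0 0;0.0015 -0.004 0.04 0 0 0 0;0.0015 -0.004 0.063 0 0 0 0;0.0015 -0.004 0.063 0 0 0 0;0.0015 -0.004 0.063 0 0 0 0' 25; python3 go.py 437.5 -4.3 5
```

```text
clock: 35.2
tcp_pos: [0.437, -0.0047, 0.005]
eef_rot: [[0.012, 1.0, 0.002], [1.0, -0.012, -0.001], [-0.001, 0.002, -1.0]]
wrist_force: [-0.3, 0.1, -0.6]
gripper_width: 0.044
35.2 [437.   -4.7   5. ] [-0.3  0.1 -0.6] rows [0.0007 0.0009 0.    ]
```

```bash
python3 -m handwheel '0 0 0 0 0 0 -1;0 0 0 0 0 0 -1;0 0 0 0 0 0 -1;0 0 0 0 0 0 -1;0 0 0 0 0 0 -1;0 0 0 0 0 0 -1'; python3 -m handwheel '0 0 -0.03 0 0 0 -1;0 0 -0.1 0 0 0 -1;0 0 -0.18 0 0 0 -1;0 0 -0.18 0 0 0 -1;0 0 -0.18 0 0 0 -1;0 0 -0.18 0 0 0 -1';python3 - <<'E'
from h import *
t=sensors.observe()['tcp_pos']; z=wsnap('w14'); r=(z['W']-t).reshape(-1,3); m=(abs(r[:,0]-.0012)<.004)&(abs(r[:,1])<.025)&(abs(r[:,2])<.012); q=r[m]*1e3; print(len(q),np.percentile(q,[2,50,98],axis=0).round(1))
E
python3 go.py 588.3 -57 110
```

```text
clock: 35.7
tcp_pos: [0.4364, -0.0048, 0.004]
eef_rot: [[0.013, 1.0, 0.001], [1.0, -0.013, -0.0], [-0.0, 0.001, -1.0]]
wrist_force: [-1.8, 0.3, 7.3]
gripper_width: 0.0193
clock: 36.2
tcp_pos: [0.4357, -0.0046, 0.1113]
eef_rot: [[0.013, 1.0, 0.001], [1.0, -0.013, -0.0], [-0.0, 0.001, -1.0]]
wrist_force: [-1.0, -0.0, -0.4]
gripper_width: 0.0189
745 [[-2.6 -9.4 -2.7]
 [ 1.2  2.6  4.2]
 [ 5.  10.6  5.5]]
36.25 [434.8  -4.3 110.2] [-0.4  0.2 -1.2] rows [-8.45e-02  2.57e-01 -2.00e-04]
```

```bash
python3 -m handwheel '-0.0845 0.257 0 0 0 0 -1;-0.0845 0.257 0 0 0 0 -1;-0.0845 0.257 0 0 0 0 -1;-0.0845 0.257 0 0 0 0 -1;-0.0845 0.257 0 0 0 0 -1;-0.0845 0.257 0 0 0 0 -1;-0.0845 0.257 0.05 0 0 0 -1;-0.0845 0.257 0.05 0 0 0 -1;-0.0845 0.257 0.05 0 0 0 -1;-0.0845 0.257 0.05 0 0 0 -1'; python3 -m handwheel '0 0 0 0 0 0 -1'; python3 - <<'E'
from h import *
z=wsnap('w15'); cv2.imwrite('pics/w15c.png',cv2.resize(z['p'][200:380,200:440],(800,600),interpolation=cv2.INTER_CUBIC)[:,:,::-1])
E
python3 go.py 588.3 -57 47
```

```text
clock: 37.08
tcp_pos: [0.588, -0.0567, 0.0811]
eef_rot: [[0.012, 1.0, -0.002], [1.0, -0.012, 0.001], [0.001, -0.002, -1.0]]
wrist_force: [0.1, -0.3, 0.8]
gripper_width: 0.0192
clock: 37.17
tcp_pos: [0.5892, -0.0571, 0.0823]
eef_rot: [[0.012, 1.0, 0.001], [1.0, -0.012, -0.0], [-0.0, 0.001, -1.0]]
wrist_force: [0.5, -0.2, 0.2]
gripper_width: 0.0191
37.2167 [589.6 -57.2  82.6] [0.5 0.2 0.7] rows [ 0.0004 -0.0022  0.0594]
```

View pics/w15c.png

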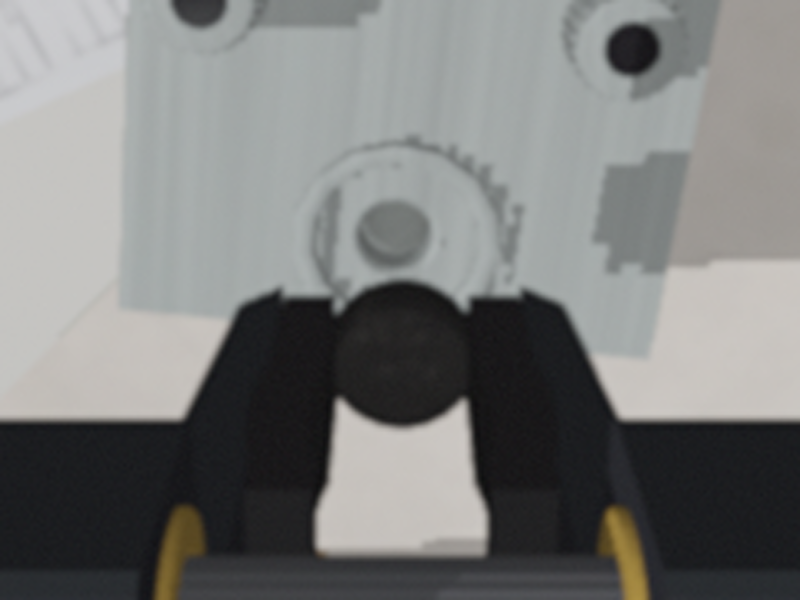

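The plug is held flat with its centre at crop (402,352). The pocket hole is at (394,234), and base and plate holes are still in line.

```bash
python3 - <<'E'
from h import *
z=np.load('w15.npz');k=800/240
c=lambda x,y:((x+.5)/k-.5+200,(y+.5)/k-.5+200)
print(bp(z,*c(394,233.5),.042)*1e3,bp(z,*c(402,352),.0825+.0048)*1e3)
E
python3 go.py 588 -57 47.3
```

```text
[588.66770608 -56.00637926] [590.08872538 -54.24322727]
37.2167 [589.6 -57.2  82.6] [0.5 0.2 0.7] rows [ 0.0004 -0.0027  0.0589]
```

```bash
python3 -m handwheel '-0.0013 -0.0023 0.015 0 0 0 -1;-0.0013 -0.0023 0.03 0 0 0 -1;-0.0013 -0.0023 0.045 0 0 0 -1;-0.0013 -0.0023 0.054 0 0 0 -1;-0.0013 -0.0023 0.058 0 0 0 -1;-0.0013 -0.0023 0.058 0 0 0 -1'; python3 go.py 588.3 -57 46.5
```

```text
clock: 37.72
tcp_pos: [0.5881, -0.058, 0.0462]
eef_rot: [[0.013, 1.0, 0.0], [1.0, -0.013, 0.0], [0.0, 0.0, -1.0]]
wrist_force: [-0.3, -0.6, 0.1]
gripper_width: 0.0191
37.7167 [588.1 -58.   46.2] [-0.3 -0.6  0.1] rows [ 0.0017  0.0004 -0.0005]
```

```bash
python3 -m handwheel '0 0 0 0 0 0 -0.3;0 0 0 0 0 0 -0.3;0 0 0 0 0 0 -0.3;0 0 0 0 0 0 -0.3;0 0 -0.03 0 0 0 -0.3;0 0 -0.08 0 0 0 -0.3;-0.13 0 -0.08 0 0 0 -0.3;-0.13 0 -0.08 0 0 0 -0.3;-0.13 0 -0.08 0 0 0 -0.3;-0.13 0 -0.08 0 0 0 -0.3'; python3 -m handwheel '0 0 0 0 0 0 0;0 0 0 0 0 0 0'; python3 - <<'E'
from h import *
z=wsnap('w16'); W=z['W'];p=z['p'].astype(int)
m=(p.max(-1)<90)&(np.hypot(W[...,0]-.589,W[...,1]+.057)<.025)&(W[...,2]>.04); q=W[m]; q=q[q[:,2]>.048]; print(len(q),np.percentile(q,[1,50,99],axis=0)*1e3)
pl=np.linalg.lstsq(np.c_[q[:,:2],np.ones(len(q))],q[:,2],rcond=None)[0]; print('slope',pl[:2])
cv2.imwrite('pics/w16c.png',cv2.resize(z['p'][0:360,80:560],(800,600),interpolation=cv2.INTER_CUBIC)[:,:,::-1])
E
python3 go.py 588 -57 110
```

```text
clock: 38.55
tcp_pos: [0.5868, -0.1378, 0.0947]
eef_rot: [[0.016, 1.0, 0.0], [1.0, -0.016, -0.0], [-0.0, 0.0, -1.0]]
wrist_force: [-0.4, -0.2, 0.8]
gripper_width: 0.0312
clock: 38.72
tcp_pos: [0.5864, -0.1349, 0.094]
eef_rot: [[0.012, 1.0, -0.001], [1.0, -0.012, 0.001], [0.001, -0.001, -1.0]]
wrist_force: [0.1, 0.3, 1.0]
gripper_width: 0.0418
1224 [[578.75982657 -68.32570915  48.30740746]
 [588.61637751 -58.34349438  50.37849301]
 [598.37490343 -49.01039829  51.98725274]]
slope [-6.91010018e-03 -4.15635899e-06]
38.7667 [ 586.5 -134.7   94.1] [ 0.1 -0.1 -0.3] rows [ 0.1296  0.0009 -0.0265]
```

View pics/w16c.png

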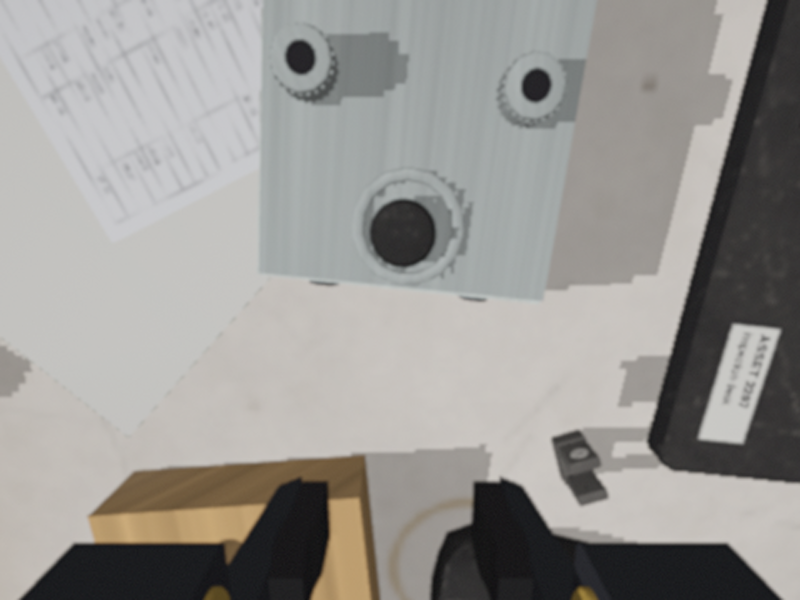

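The plug lies flat inside the rim, top at about 50.4 mm with no tilt. I'll back off, run a final numeric check with the top camera, and hand in.

```bash
python3 -m handwheel '-0.1 -0.2 -0.2 0 0 0 0;-0.1 -0.2 -0.2 0 0 0 0;-0.1 -0.2 -0.2 0 0 0 0;-0.1 -0.2 -0.2 0 0 0 0;-0.1 -0.2 -0.2 0 0 0 0;-0.1 -0.2 -0.2 0 0 0 0'; python3 - <<'E'
from h import *
p,d,W,m,f=snap('top')
for n,x,y,r in [('h0',560,-12,9),('h1',627,-20,9),('h2',565,31,9),('h3',632,24,9),('plug',588,-60,9),('pin',491,253,9)]:
    q=W[np.hypot(W[...,0]*1e3-x,W[...,1]*1e3-y)<r]; print(n,(np.nanpercentile(q[:,2],[50,80])*1e3).round(1),len(q))
print(sensors.observe()['tcp_pos']); ticket.job_done()
E
```

```text
clock: 39.27
tcp_pos: [0.4663, -0.1954, 0.2173]
eef_rot: [[0.014, 1.0, 0.004], [1.0, -0.014, -0.003], [-0.003, 0.004, -1.0]]
wrist_force: [0.0, 0.5, -0.5]
gripper_width: 0.0443
h0 [57.5 59.1] 65
h1 [57.3 58.5] 64
h2 [56.9 58.8] 61
h3 [57.3 59.3] 64
plug [50.3 52.5] 70
pin [70.2 72.2] 82
[ 0.46657729 -0.19448261  0.21547577]
the job is handed in; nothing more can be done
```

The job is done and handed in at about 39 s of robot time, well inside the 210 s limit. I pushed the drift pin home to line up the plate, pushed all four bolts home with the pin still in, and moved the pin to its rack slot. Last, I laid the plug in its pocket.

The last checks, with the top camera unless noted:

| Item | Measured height of top | Expected |
|---|---|---|
| Four bolt heads | 57–59 mm | 58 mm |
| Drift pin in the rack | 70–72 mm (wrist camera: 72.3 mm) | 72 mm |
| Plug in its pocket | 50–52 mm, flat (tilt under 0.5°) and inside the rim in the wrist view | 51 mm |

No check failed. The wrist camera read about 1 mm off in x against the arm's own position, and I corrected for that. The largest wrist force in the readings was about 27 N, against the 120 N limit. I did not check the bystander objects separately; no move was aimed near them.

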